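# Load a battery carrier, lay its retaining bar and lock it

### The job

Get the battery carrier ready to leave the bench: first lift the multimeter off its bays and lay it, face up, on the rubber mat, then stand all the battery packs that are on the bench upright in the bays, one to a bay. Lay the retaining bar in the two saddles over them, lug towards the lock, and slide it fully home under the keeper. Then put the key from its stand fully into the lock, turn it clockwise until the tongue lies over the end of the bar, draw it out and put it back upright in its stand; do not shove or knock over the other things on the bench.

Things in the scene. Friction and masses are not known exactly. Their poses are not given: they have to be found in the camera images.
- carrier: Black plastic tray fixed to the bench, base 90 (x) by 336 (y, from -192 to +144) by 12 thick; origin at its underside, midway along the row of four bays; x points away from the robot, y along the row towards the keeper. Low fences along the row at x = +-31 (4 thick) with tops at z = 25. The bar when home has its origin at x = 0, y = +2, z = 60 in this frame.
- saddle_keeper (a point): Centre of the seat of the saddle at the keeper's end (carrier x = 0, y = +112, z = 60). Seat 24 long in y, between flared cheeks (slot about 36 wide in x at the seat, 44 at the top, 11 high) that centre the bar.
- saddle_lock (a point): Centre of the seat of the like saddle at the lock's end (carrier x = 0, y = -112, z = 60)
- keeper (a point): Keeper: centre of the back stop's face, at bar height (carrier y = +134, z = 65). A steel lip overhangs the 10 mm before that face, its underside 15 mm and its top 23 mm above the saddle seats. So lower the bar 12 to 18 mm nearer the lock than home, then slide it in +y against this face, where it is home.
- bay1 (a point): Centre of the floor of the bay nearest the keeper. Each bay is 44 (y) by 58 (x) inside, its floor 12 above the bench; walls between bays 4 thick, rising 26 above the floor; bays at pitch 48 mm.
- bay2 (a point): Centre of the floor of the second bay
- bay3 (a point): Centre of the floor of the third bay
- bay4 (a point): Centre of the floor of the bay nearest the lock
- lock (a joint): Lock cylinder, rad: starts at 0 (tongue to the carrier's -x) to 0.35, grows clockwise seen from above, stops at 1.57 (tongue along +y, over the bar's end). Turns against 0.05 N m and stays where left. The tongue (14 wide, 5 thick, 55 long from the axis, underside 73 above the bench) swings in over the bar just outside its lug; it jams on the lug if the bar is over 4 mm short of home.
- lock_slot (a point): Centre of the slot's mouth in the top of the lock cylinder (33 mm across, top 104 mm above the bench), turning with it. Slot 17 long (along this frame's x) by 7.5 wide (y) by 24 deep; z up. At joint value 0 its x axis is the carrier's x axis.
- bar: Retaining bar, flat aluminium 264 (y) by 30 (x) by 10 thick, 0.3 kg, flat on the bench, its y roughly along the carrier's y; origin at the centre of its underside. On top a black bow handle along y: grip 84 long, 12 thick (x), from z = 30 to 42, open below between its end posts. A lug near the -y end; the +y end is plain and goes under the keeper.
- bar_lug (a point): Top of the lug on the bar: 26 (x) by 8 (y) mm, from y = -112 to -104 in the bar's frame, top at z = 24
- pack1: Battery pack, dark block 48 (x) by 36 (y) by 44 tall, about 0.18 kg, two small brass contacts on top, origin at the centre of its underside, standing upright on the bench at first. It fits a bay with its x along the carrier's x (either way round). Two to four of the packs are present.
- pack2: Battery pack, dark block 48 (x) by 36 (y) by 44 tall, about 0.18 kg, two small brass contacts on top, origin at the centre of its underside, standing upright on the bench at first. It fits a bay with its x along the carrier's x (either way round). Two to four of the packs are present.
- pack3: Battery pack, dark block 48 (x) by 36 (y) by 44 tall, about 0.18 kg, two small brass contacts on top, origin at the centre of its underside, standing upright on the bench at first. It fits a bay with its x along the carrier's x (either way round). Two to four of the packs are present.
- pack4: Battery pack, dark block 48 (x) by 36 (y) by 44 tall, about 0.18 kg, two small brass contacts on top, origin at the centre of its underside, standing upright on the bench at first. It fits a bay with its x along the carrier's x (either way round). Two to four of the packs are present.
- meter: Handheld multimeter lying face up across the tops of the bay walls, 56 (x) by 140 (y) by 30 tall, 0.28 kg, origin at the centre of its underside, screen towards +y
- meter_mat: Black rubber mat for the meter fixed on the bench, 110 (x) by 180 (y) by 3 thick, origin at the centre of its underside
- key_stand: Fixed dark steel block 50 (x) by 40 (y) by 28 tall, origin at the centre of its underside, with a slot 19 long (x) by 9 wide (y), right through, centred in its top, in which the key stands
- key: Key standing upright, bow up; origin at the tip of its blade, z up. Blade 14 (x) by 5 (y) mm, tapered in its lowest 5 mm, up to z = 22; collar 24 by 14 from z = 22 to 28, which rests on the stand's top and, fully in, on the lock cylinder; black bow 32 (x) by 10 thick (y) from z = 28 to 54. In the stand its tip is 6 mm above the bench. 40 g.
- cleaner: White bottle of cleaner, 56 across and 95 tall, origin at its underside; leave alone
- tape: Roll of clear tape lying flat, 70 across and 20 tall; leave alone
- dish: Small white dish, 66 across and 30 tall; leave alone
- jar: Small glass jar, 50 across and 50 tall; leave alone

How it is judged:
By the outcome, as a careful person would: the job done as asked, in the order asked, and still so for the second after the job is handed in, with the robot touching nothing.
Of pack1, pack2, pack3, pack4 only 2 to 4 are there at a start; the rules pass over those that are not, and their reading is None.
At some moment in a run one of pack1, pack2, pack3, pack4, bar may be knocked a few centimetres aside while the robot is not near it.
It also fails if it takes over 210 s, if anything falls off the work surface, if the arm or the gripper's body presses on something with over 40 N, if the wrist force passes 120 N, or if a joint passes its speed limit or range.

### The arm

A 6-joint arm with a two-finger parallel gripper is mounted at the origin on the work surface. World frame = base frame: x ahead of the robot, y to its left, z up, the work surface at z = 0. Lengths are in m, angles in rad, forces in N, time in s.
With the tool pointing down it reaches from about 0.35 to 0.975 m from the base axis. Payload 7.1 kg.
Tool frame: the origin (TCP) lies at the very end of the fingers, on their centre line; the grasp point (between the pads) lies 19 mm behind it (manip.hold_point_z is the distance from the TCP to the grasp point, in m); z points along the fingers, y is the direction in which the jaws open and shut (so a half turn about z gives the same grasp; the last joint's range is limited). The gripper opens to 88 mm and grips with 3 to 60 N. Pads are 20 mm wide; open, the fingers measure 115 mm over their backs; the gripper's body (75 mm by 178 mm) begins 61 mm behind the grasp point.
Start: joints at [1.259, 0.423, 1.63, -0, 1.089, -0.019], TCP at [0.18, 0.598, 0.223] pointing down, gripper open.
Joint ranges: [-3, 3], [-0.9, 2.11], [0.09, 2.58], [-1.31, 4.45], [0.11, 2.69], [-2.54, 2.54]. Speed limits (rad/s): [2.39, 2.39, 3.01, 3.14, 3.14, 3.14].

### API

Orientations are given as a rotation vector (axis times angle).
In Python, from workcell import manip, camera, calibration gives the robot as it stands. The module is installed in compiled form; this text tells all that it offers.
- The arm moves only by the shell command python3 -m handwheel 'ROWS' [FORCE]. ROWS is JSON, a list that holds one entry, the list of rows, each a list of 5 numbers: the opening, from -1 (shut) to 1 (fully open), then the shift along the tool's x, y, z in mm, then the turn about the tool's z in rad. A call has 1 to 5 rows; each row shifts and turns the commanded pose from where the row before left it, along the tool's axes as they then stand; what a row does not reach is not made up. A row lasts 1/12 s, in which the tool goes at most 41.7 mm and 7.16 degrees, less where a joint would pass 70% of its speed; a pose out of reach is approached as far as the arm can. A call is refused whole if a number of a shift passes 41.7 or a number of a turn 0.125, either way. A call with a gripper value outside its range is refused whole. The fingers move at their own pace and stop on an object; FORCE is the grip in N (left out, the last holds). Time passes only in rows, so rows that do not move let the fingers close. It gives the time, the measured TCP pose, the force and the opening at its end, in the units of the state.
- manip.sense(): the state, without advancing time (a new reading comes with each control period).
- camera(name): name is "side" or "top" or "wrist"; returns the picture (400x640x3 uint8, red, green, blue); there is no depth.
- calibration(name): a dict with "K" (3x3 intrinsics, pixels), "rvec" (rotation vector, rad) and "tvec" (3), from world to camera coordinates, as OpenCV has them; the wrist camera has in their place "T_tool_cam" (4x4, takes a point from camera to tool coordinates, whose origin is the TCP and whose axes are the flange's). Camera axes: x right, y down, z forward; pixel columns grow to the right and rows downward; lengths in m; the calibration is good to about 2 mm. A picture is of the moment at which its call begins: read the wrist's pose just before it. calibration takes no time and is no camera call.
- manip.hand_in(): hands the job in, once; it reports no verdict.
The state is a dict: "clock": time; "q": joint angles; "dq": joint speeds; "joint_torque": joint torques, N m; "eef_pos": TCP position; "orientation": TCP orientation; "contact_force": force on the tool from outside, world axes, zero at the start; "wrist_torque": the same for the moment, N m; "gripper_width": finger opening in m.
Only numpy, scipy, OpenCV 4.12 (cv2) and the standard library are available. Lean on these libraries where they do the work, as an engineer would, in place of code of your own. Each camera call takes 0.05 s, during which the arm holds its last target.

## Working session

There is one attempt and no reset: what is moved stays moved. The work goes in short steps, Python scripts to look and compute and a shell command to move; the robot and the scene stay as the last step left them, time stands still between calls to the robot, and variables do not carry over. Pictures are saved under pics/ and viewed, and the job is handed in when it is done.

```bash
mkdir -p pics; ls; cat > h.py <<'E'
import numpy as np, cv2
from workcell import manip, camera, calibration
from scipy.spatial.transform import Rotation as R
def save(name,fn):
    im=camera(name); cv2.imwrite(f'pics/{fn}.png',cv2.cvtColor(im,cv2.COLOR_RGB2BGR)); return im
def cam(name,st=None):
    c=calibration(name); K=np.array(c['K'])
    if 'rvec' in c:
        Rm=cv2.Rodrigues(np.array(c['rvec'],float))[0]; t=np.array(c['tvec'],float).ravel()
        return K,Rm,t
    st=st or manip.sense()
    T=np.eye(4);T[:3,:3]=R.from_rotvec(st['orientation']).as_matrix();T[:3,3]=st['eef_pos']
    M=np.linalg.inv(T@np.array(c['T_tool_cam']));return K,M[:3,:3],M[:3,3]
def unproj(C,u,v,z):
    K,Rm,t=C; d=Rm.T@(np.linalg.inv(K)@np.array([u,v,1.])); o=-Rm.T@t
    return o+d*(z-o[2])/d[2]
def proj(C,P):
    K,Rm,t=C; p=(Rm@np.atleast_2d(P).T).T+t; q=(K@p.T).T; return q[:,:2]/q[:,2:]
E
python3 - <<'E'
from h import *
s=manip.sense()
for k in s: print(k,s[k])
print(R.from_rotvec(s['orientation']).as_matrix().round(3))
print(calibration('wrist'))
for n in ['top','side','wrist']:
    save(n,n+'0'); C=cam(n); print(n,-C[1].T@C[2]); print(C[1].round(2))
E
```

```text
pics
clock 0.0
q [ 1.25900064e+00  4.23806443e-01  1.63064023e+00  5.62997993e-06
  1.08857310e+00 -1.89962036e-02]
dq [-0.00037138 -0.00023026 -0.00093065 -0.00079236 -0.00058078  0.00122917]
joint_torque [-1.13639224e-03 -5.44614208e+01 -2.73676479e+01  6.42417488e-02
  2.26552121e-02 -1.80210468e-04]
eef_pos [0.18020872 0.5979151  0.22194271]
orientation [-4.58256135e-01 -3.10774736e+00  2.20966856e-03]
contact_force [-0.55757538 -0.57006915  0.09889996]
wrist_torque [ 0.01169999 -0.04401082  0.03988895]
gripper_width 0.08765344424478912
[[-0.957  0.289 -0.   ]
 [ 0.289  0.957 -0.001]
 [ 0.    -0.001 -1.   ]]
{'K': array([[343.0148334 ,   0.        , 322.90991631],
       [  0.        , 343.0148334 , 199.69977954],
       [  0.        ,   0.        ,   1.        ]]), 'T_tool_cam': array([[-1.59068798e-04, -9.69393323e-01, -2.45512851e-01,
         6.68249377e-02],
       [ 9.99999982e-01, -1.79824269e-04,  6.21215962e-05,
        -2.67615288e-04],
       [-1.04369430e-04, -2.45512837e-01,  9.69393334e-01,
        -1.61472336e-01],
       [ 0.00000000e+00,  0.00000000e+00,  0.00000000e+00,
         1.00000000e+00]])}
top [ 0.29480322 -0.01702919  1.45456892]
[[ 0.03 -1.   -0.01]
 [-0.99 -0.03 -0.17]
 [ 0.17  0.01 -0.99]]
side [ 0.26827759 -0.68553779  0.68680903]
[[ 0.93 -0.36 -0.02]
 [-0.24 -0.58 -0.78]
 [ 0.27  0.73 -0.63]]
wrist [0.11623737 0.61722479 0.38354256]
[[ 0.29  0.96 -0.  ]
 [ 0.93 -0.28  0.25]
 [ 0.23 -0.07 -0.97]]
```

View pics/top0.png

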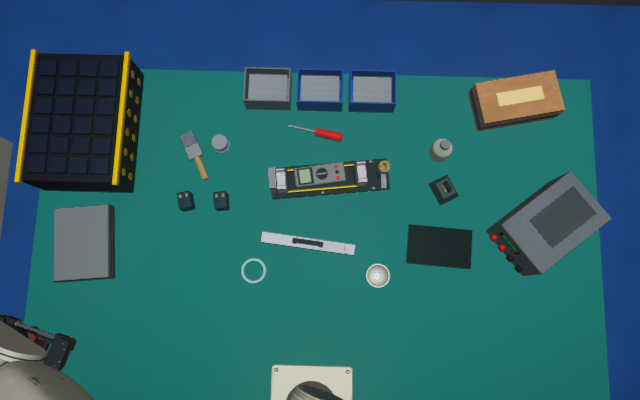

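View pics/side0.png

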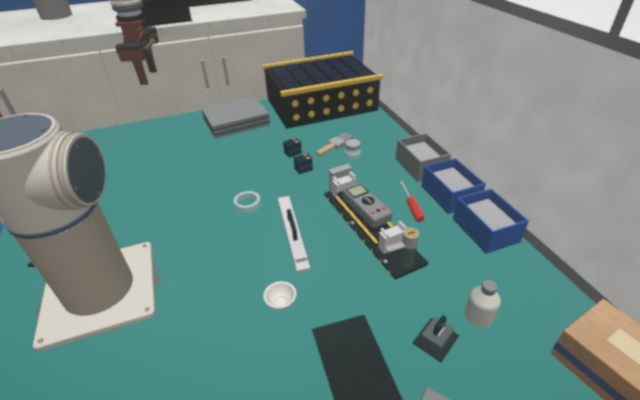

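View pics/wrist0.png

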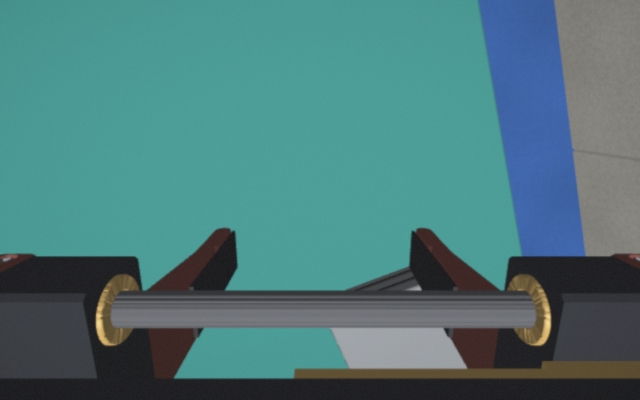

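The top view shows two packs near (185,200) and (221,200), with the carrier at (330,178), keeper on the left and lock on the right. The bar is at (308,243), key stand at (443,189) and mat at (440,246). I'll enlarge to get pixel positions.

```bash
python3 - <<'E'
import cv2
a=cv2.imread('pics/top0.png')
def crop(x0,y0,x1,y1,f,n):
    c=cv2.resize(a[y0:y1,x0:x1],None,fx=f,fy=f,interpolation=cv2.INTER_CUBIC)
    for x in range((x0+9)//10*10,x1,10):
        cv2.line(c,((x-x0)*f,0),((x-x0)*f,6 if x%50 else 14),(255,255,255),1)
    for y in range((y0+9)//10*10,y1,10):
        cv2.line(c,(0,(y-y0)*f),(6 if y%50 else 14,(y-y0)*f),(255,255,255),1)
    cv2.imwrite(f'pics/{n}.png',c)
crop(260,150,400,210,5,'t_car')
crop(250,225,410,295,5,'t_bar')
crop(165,120,245,210,6,'t_pack')
crop(400,130,480,275,4,'t_key')
E
```

```text
(no output)
```

View pics/t_car.png

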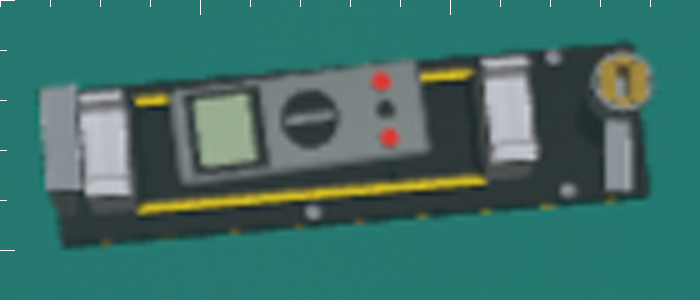

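View pics/t_bar.png

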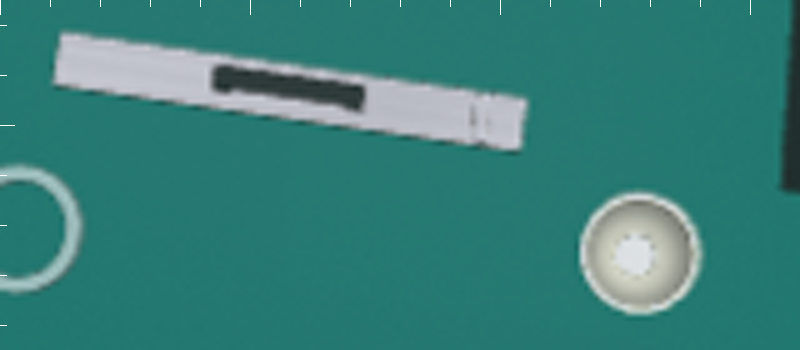

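View pics/t_pack.png

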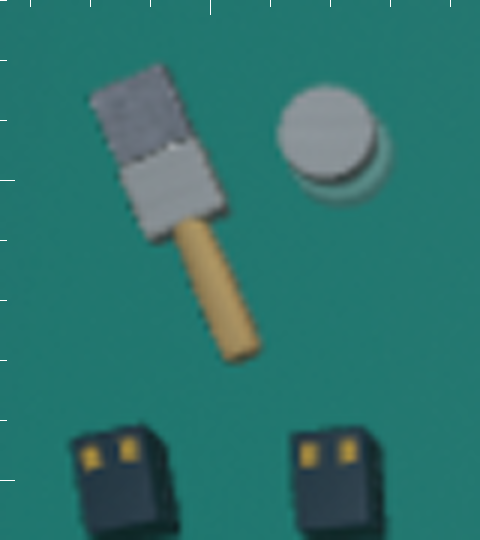

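View pics/t_key.png

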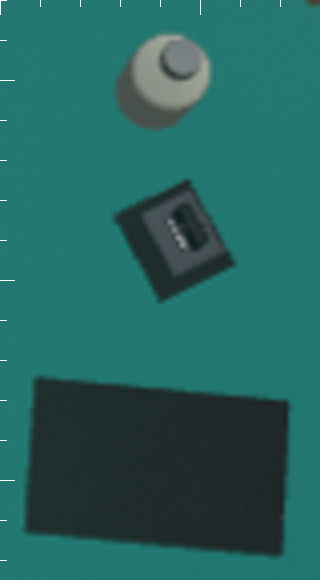

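```bash
cat > fit0.py <<'E'
from h import *
C=cam('top')
from scipy.optimize import least_squares
def px(x0,y0,f,pts): return [((u+.5)/f-.5+x0,(v+.5)/f-.5+y0) for u,v in pts]
def fit(pts3,pix,guess):
    pts3=np.array(pts3,float);pix=np.array(pix)
    def P(p):
        c,s=np.cos(p[2]),np.sin(p[2]); return np.c_[p[0]+c*pts3[:,0]-s*pts3[:,1],p[1]+s*pts3[:,0]+c*pts3[:,1],pts3[:,2]]
    r=least_squares(lambda p:(proj(C,P(p))-pix).ravel(),guess)
    print('  res',np.abs(r.fun).max().round(2)); return r.x
def show(n,p): print(n,p[:2].round(4),np.degrees(p[2]).round(2))
# base top corners z=12: 
g=unproj(C,330,178,0.03)
p=fit([[.045,-.192,.012],[-.045,-.192,.012],[-.045,.144,.012]],px(260,150,5,[(633,45),(648,195),(63,243)]),[g[0],g[1],0.05]);show('carrier',p)
c,s=np.cos(p[2]),np.sin(p[2])
for u in [(622,82)]:
    q=px(260,150,5,[u])[0];w=unproj(C,*q,.104);d=w[:2]-p[:2];print('lock',w,[c*d[0]+s*d[1],-s*d[0]+c*d[1]])
m=fit([[.028,.07,.083],[.028,-.07,.083],[-.028,-.07,.083],[-.028,.07,.083]],[px(260,150,5,[a])[0] for a in [(172,92),(415,62),(430,152),(185,185)]],[g[0],g[1],.05]);
show('meter?',m)
for h in (.068,):
    m=fit([[.028,.07,h],[.028,-.07,h],[-.028,-.07,h],[-.028,.07,h]],[px(260,150,5,[a])[0] for a in [(172,92),(415,62),(430,152),(185,185)]],[g[0],g[1],.05]);show('meter h%.3f'%h,m)
g=unproj(C,308,243,.01)
b=fit([[.015,.132,.01],[-.015,.132,.01],[-.015,-.132,.01],[.015,-.132,.01]],px(250,225,5,[(62,33),(53,83),(521,150),(528,97)]),[g[0],g[1],-.1]);show('bar',b)
for n,pp in (('packA',[(70,440),(145,426),(158,522),(88,535)]),('packB',[(290,432),(366,426),(377,521),(297,530)])):
    q=px(165,120,6,pp);g=unproj(C,*np.mean(q,0),.044)
    a=fit([[.024,.018,.044],[.024,-.018,.044],[-.024,-.018,.044],[-.024,.018,.044]],q,[g[0],g[1],0]);show(n,a)
q=px(400,130,4,[(34,377),(289,401),(282,556),(25,531)]);g=unproj(C,*np.mean(q,0),.0)
a=fit([[.055,.09,.003],[.055,-.09,.003],[-.055,-.09,.003],[-.055,.09,.003]],q,[g[0],g[1],0]);show('mat',a)
q=px(400,130,4,[(114,215),(188,181),(236,265),(161,300)]);g=unproj(C,*np.mean(q,0),.0)
a=fit([[.025,.020,.0],[.025,-.020,.028],[-.025,-.020,.028],[-.025,.02,.028]],q,[g[0],g[1],.5])
show('stand',a)
q=px(400,130,4,[(188,228)]);print('key?',unproj(C,*q[0],.06))
q=px(250,225,5,[(640,252)]);print('dish',unproj(C,*q[0],.03))
q=px(250,225,5,[(18,228)]);print('tape',unproj(C,*q[0],.02))
q=px(400,130,4,[(180,58)]);print('cleaner',unproj(C,*q[0],.095))
E
python3 fit0.py
```

```text
res 0.69
carrier [ 0.624  -0.0097] 6.18
lock [ 0.64249481 -0.17797213  0.104     ] [np.float64(0.00029806258026758917), np.float64(-0.16930793964904797)]
  res 1.22
meter? [ 0.6207 -0.0065] 9.2
  res 1.04
meter h0.068 [ 0.6243 -0.0064] 9.2
  res 0.29
bar [0.4406 0.0224] -6.45
  res 0.63
packA [0.5474 0.3684] 12.82
  res 0.65
packB [0.5517 0.2681] 8.13
  res 0.35
mat [ 0.442  -0.3452] -3.84
  res 4.59
stand [ 0.5996 -0.355 ] 25.28
key? [ 0.600151   -0.35507858  0.06      ]
dish [ 0.3556463  -0.17131633  0.03      ]
tape [0.35972262 0.16968957 0.02      ]
cleaner [ 0.71010722 -0.34279887  0.095     ]
```

```bash
cat > plan.py <<'E'
# plan.py x y z phi_deg : deltas in tool axes after turning
import sys
from h import *
s=manip.sense(); Rm=R.from_rotvec(s['orientation']).as_matrix()
phi=np.arctan2(Rm[1,1],Rm[0,1]); 
x,y,z,p=map(float,sys.argv[1:5]); p=np.radians(p)
turn=(phi-p+np.pi)%(2*np.pi)-np.pi
d=np.array([x,y,z])-s['eef_pos']
tx=np.array([-np.sin(p),np.cos(p)]);ty=np.array([np.cos(p),np.sin(p)])
print('t',round(s['clock'],2),'phi',np.degrees(phi).round(2),'pos',np.round(s['eef_pos'],4),'q6',round(s['q'][5],2),'tilt',Rm[:2,2].round(4))
print('turn rad',round(turn,4),' then dx %.1f dy %.1f dz %.1f mm'%(1e3*d[:2]@tx,1e3*d[:2]@ty,-1e3*d[2]))
E
python3 -m handwheel '[[[1,0,0,0,0.124],[1,0,0,0,0.124],[1,0,0,0,0.124],[1,0,0,0,0.124],[1,0,0,0,0.124]]]'
python3 -m handwheel '[[[1,0,0,0,0.124],[1,0,0,0,0.124],[1,0,0,0,0.124],[1,0,0,0,0.124],[1,0,0,0,0]]]'
python3 plan.py 0.6243 -0.0064 0.23 9.2
```

```text
clock: 0.57
eef_pos: [0.1803, 0.5982, 0.2223]
orientation: [1.393, 2.816, -0.001]
contact_force: [-0.5, 0.4, -0.0]
gripper_width: 0.0877
clock: 0.98
eef_pos: [0.1803, 0.5982, 0.2224]
orientation: [2.04, 2.389, -0.001]
contact_force: [-0.6, 0.3, -1.0]
gripper_width: 0.0879
t 0.98 phi 9.03 pos [0.1803 0.5982 0.2224] q6 1.1 tilt [-0.0002 -0.0005]
turn rad -0.0031  then dx -667.8 dy 341.6 dz -7.6 mm
```

```bash

python3 -m handwheel '[[[1,-33.4,17.1,-0.4,0],[1,-33.4,17.1,-0.4,0],[1,-33.4,17.1,-0.4,0],[1,-33.4,17.1,-0.4,0],[1,-33.4,17.1,-0.4,0]]]' >/dev/null
python3 -m handwheel '[[[1,-33.4,17.1,-0.4,0],[1,-33.4,17.1,-0.4,0],[1,-33.4,17.1,-0.4,0],[1,-33.4,17.1,-0.4,0],[1,-33.4,17.1,-0.4,0]]]' >/dev/null
python3 -m handwheel '[[[1,-33.4,17.1,-0.4,0],[1,-33.4,17.1,-0.4,0],[1,-33.4,17.1,-0.4,0],[1,-33.4,17.1,-0.4,0],[1,-33.4,17.1,-0.4,0]]]' >/dev/null
python3 -m handwheel '[[[1,-33.4,17.1,-0.4,0],[1,-33.4,17.1,-0.4,0],[1,-33.4,17.1,-0.4,0],[1,-33.4,17.1,-0.4,0],[1,-33.4,17.1,-0.4,0]]]'
python3 -m handwheel '[[[1,0,0,0,0],[1,0,0,0,0]]]'
python3 plan.py 0.6243 -0.0064 0.23 9.2
python3 - <<'E'
from h import *
np.save('w1.npy',np.r_[manip.sense()['eef_pos'],manip.sense()['orientation']]); im=save('wrist','w1')
c=cv2.resize(cv2.imread('pics/w1.png'),(800,500),interpolation=cv2.INTER_CUBIC);cv2.imwrite('pics/w1b.png',c)
E
```

```text
clock: 2.65
eef_pos: [0.6263, -0.0075, 0.2306]
orientation: [-2.029, -2.398, 0.0]
contact_force: [-0.1, 0.2, -0.3]
gripper_width: 0.0877
clock: 2.82
eef_pos: [0.6261, -0.0072, 0.2301]
orientation: [-2.034, -2.394, 0.0]
contact_force: [-0.4, 0.2, -0.8]
gripper_width: 0.0878
t 2.82 phi 9.3 pos [ 0.6261 -0.0072  0.2301] q6 -0.19 tilt [-0.0006  0.0001]
turn rad 0.0017  then dx 1.1 dy -1.6 dz 0.1 mm
```

View pics/w1b.png

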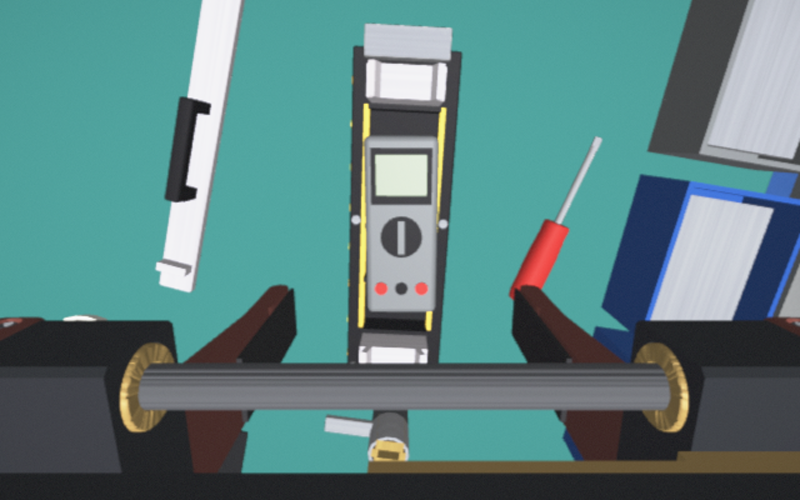

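```bash
cat > crop.py <<'E'
# crop.py in x0 y0 x1 y1 f out
import sys,cv2
n,x0,y0,x1,y1,f,o=sys.argv[1:];x0,y0,x1,y1,f=map(int,(x0,y0,x1,y1,f))
a=cv2.imread(f'pics/{n}.png');c=cv2.resize(a[y0:y1,x0:x1],None,fx=f,fy=f,interpolation=cv2.INTER_CUBIC)
for x in range((x0+9)//10*10,x1,10):
    cv2.line(c,((x-x0)*f,0),((x-x0)*f,6 if x%50 else 16),(0,0,255),1)
for y in range((y0+9)//10*10,y1,10):
    cv2.line(c,(0,(y-y0)*f),(6 if y%50 else 16,(y-y0)*f),(0,0,255),1)
cv2.imwrite(f'pics/{o}.png',c)
E
python3 crop.py w1 265 10 385 150 4 c1; python3 crop.py w1 250 150 390 295 4 c2;python3 crop.py w1 240 285 390 390 5 c3; python3 crop.py w1 110 0 210 250 2 c4
```

```text
(no output)
```

View pics/c1.png

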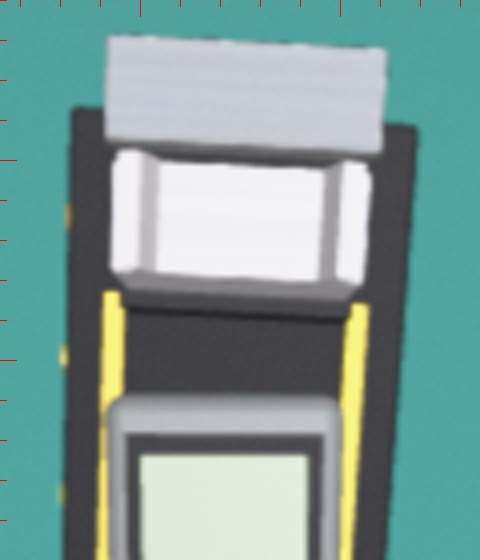

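View pics/c2.png

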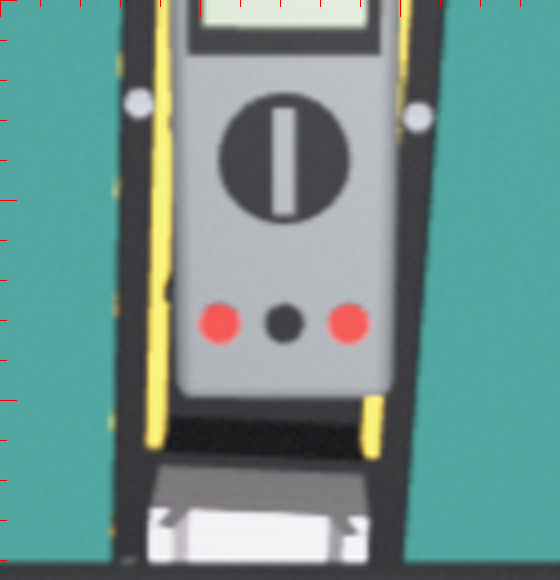

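View pics/c3.png

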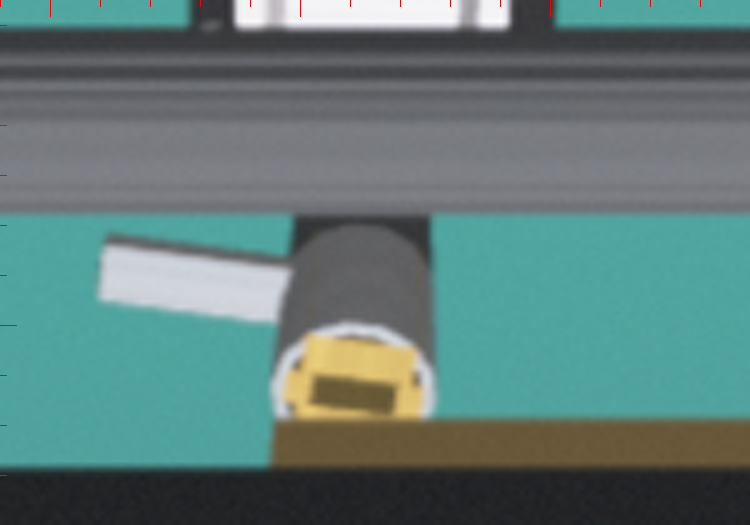

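```bash
cat > fit1.py <<'E'
from h import *
from scipy.optimize import least_squares
w=np.load('w1.npy');C=cam('wrist',dict(eef_pos=w[:3],orientation=w[3:]))
def px(x0,y0,f,pts): return [((u+.5)/f-.5+x0,(v+.5)/f-.5+y0) for u,v in pts]
def fit(pts3,pix,guess):
    pts3=np.array(pts3,float);pix=np.array(pix)
    def P(p):
        c,s=np.cos(p[2]),np.sin(p[2]); return np.c_[p[0]+c*pts3[:,0]-s*pts3[:,1],p[1]+s*pts3[:,0]+c*pts3[:,1],pts3[:,2]]
    r=least_squares(lambda p:(proj(C,P(p))-pix).ravel(),guess)
    print('  res',r.fun.reshape(-1,2).round(1).tolist()); return r.x
def show(n,p): print(n,p[:2].round(4),np.degrees(p[2]).round(2))
if __name__=='__main__':
    a=fit([[-.018,.124,.06],[-.018,.1,.06],[.018,.124,.06],[.018,.1,.06],[-.045,.144,.012],[.045,.144,.012]],px(265,10,4,[(157,158),(150,272),(325,165),(320,282),(72,106),(418,127)]),[.62,-.01,.1]);show('car',a)
    m=fit([[-.028,.07,.068],[.028,.07,.068],[-.028,-.07,.068],[.028,-.07,.068]],px(265,10,4,[(108,396),(340,400)])+px(250,150,4,[(177,397),(392,397)]),[.62,-.01,.1]);show('meter',m)
    c,s=np.cos(a[2]),np.sin(a[2])
    l=unproj(C,*px(240,285,5,[(353,396)])[0],.104);d=l[:2]-a[:2]
    print('lock',l,c*d[0]+s*d[1],-s*d[0]+c*d[1])
    q=px(240,285,5,[(103,272),(285,292)]);A,B=[unproj(C,*t,.078) for t in q];print('tongue dir deg',np.degrees(np.arctan2(*(A-B)[1::-1])))
    q=px(240,285,5,[(312,390),(394,400)]);A,B=[unproj(C,*t,.104) for t in q];print('slot dir',np.degrees(np.arctan2(*(B-A)[1::-1])))
E
python3 fit1.py
```

```text
res [[1.1, 0.4], [1.7, 0.1], [-0.9, 1.0], [-1.5, -0.1], [-1.0, -0.8], [0.6, -0.8]]
car [ 0.6213 -0.0112] 6.13
  res [[-1.6, -1.1], [1.8, -2.0], [-0.9, 2.0], [0.7, 2.1]]
meter [ 0.6234 -0.0064] 9.18
lock [ 0.64131322 -0.17981319  0.104     ] 0.0018593997255229935 -0.16981583820344548
tongue dir deg -177.9361853887838
slot dir 1.1522660915129919
```

```bash

python3 -m handwheel '[[[1,1,-2.6,40,0],[1,0,0,40,0],[1,0,0,40,0],[1,0,0,40,0],[1,0,0,15,0]]]' 25 
python3 -m handwheel '[[[1,0,0,10,0],[-1,0,0,0,0],[-1,0,0,0,0],[-1,0,0,0,0],[-1,0,0,0,0]]]' 25 
python3 -m handwheel '[[[-1,0,0,0,0],[-1,0,0,0,0],[-1,0,0,0,0]]]' 25 
python3 plan.py 0.6234 -0.0064 0.2 9.2
```

```text
clock: 3.28
eef_pos: [0.6183, -0.0033, 0.0507]
orientation: [-2.026, -2.393, 0.008]
contact_force: [-1.7, 0.5, 0.1]
gripper_width: 0.0877
clock: 3.7
eef_pos: [0.6242, -0.0049, 0.0476]
orientation: [2.032, 2.393, 0.003]
contact_force: [0.2, -0.3, -0.4]
gripper_width: 0.0649
clock: 3.95
eef_pos: [0.6238, -0.0051, 0.0472]
orientation: [2.034, 2.393, 0.002]
contact_force: [-1.0, 1.7, 7.5]
gripper_width: 0.0556
t 3.95 phi 9.28 pos [ 0.6238 -0.0051  0.0472] q6 -0.19 tilt [0.0021 0.0001]
turn rad 0.0013  then dx -1.2 dy -0.6 dz -152.8 mm
```

```bash

python3 -m handwheel '[[[-1,0,0,-10,0],[-1,0,0,-20,0],[-1,0,0,-30,0],[-1,0,0,-40,0],[-1,0,0,-30,0]]]' 25 
python3 -m handwheel '[[[-1,0,0,0,0.1],[-1,0,0,0,0.125],[-1,0,0,0,0],[-1,0,0,0,0]]]' 25 
python3 plan.py 0.442 -0.3452 0.15 -3.84
```

```text
clock: 4.37
eef_pos: [0.6229, -0.0053, 0.1784]
orientation: [2.034, 2.393, 0.001]
contact_force: [-0.3, -0.3, -1.7]
gripper_width: 0.0561
clock: 4.7
eef_pos: [0.6225, -0.0052, 0.1759]
orientation: [-2.286, -2.154, 0.0]
contact_force: [0.8, -0.7, -2.2]
gripper_width: 0.0557
t 4.7 phi -3.41 pos [ 0.6225 -0.0052  0.1759] q6 0.03 tilt [-0.0003 -0.0001]
turn rad 0.0075  then dx -351.3 dy -157.3 dz 25.9 mm
```

```bash

python3 -m handwheel '[[[-1,-20,-9,0,0.007],[-1,-36,-16,0,0],[-1,-36,-16,0,0],[-1,-36,-16,0,0],[-1,-36,-16,0,0]]]' >/dev/null
python3 -m handwheel '[[[-1,-36,-16,0,0],[-1,-36,-16,0,0],[-1,-36,-16,0,0],[-1,-36,-16,10,0],[-1,-25,-12,20,0]]]' >/dev/null
python3 -m handwheel '[[[-1,-18,-9,0,0],[-1,0,0,0,0],[-1,0,0,0,0]]]'
python3 plan.py 0.442 -0.3452 0.0122 -3.84
python3 - <<'E'
from h import *
np.save('w2.npy',np.r_[manip.sense()['eef_pos'],manip.sense()['orientation']]);save('wrist','w2')
E
```

```text
clock: 5.78
eef_pos: [0.44, -0.3448, 0.1451]
orientation: [-2.296, -2.142, 0.0]
contact_force: [0.9, 0.2, -3.0]
gripper_width: 0.0557
t 5.78 phi -3.99 pos [ 0.44   -0.3448  0.1451] q6 -0.62 tilt [-0.001  0.001]
turn rad -0.0026  then dx -0.2 dy 2.0 dz 132.9 mm
```

View pics/w2.png

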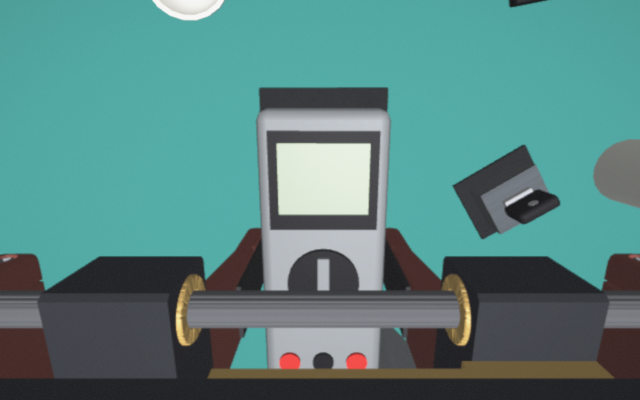

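The meter is held level and lined up over the mat, whose far edge is at row 88 (columns 260–387). I'm lowering it.

```bash

python3 -m handwheel '[[[-1,0,2,30,0],[-1,0,0,40,0],[-1,0,0,35,0],[-1,0,0,10,0],[-1,0,0,5,0]]]' >/dev/null
python3 -m handwheel '[[[-1,0,0,5,0],[-1,0,0,3,0],[-1,0,0,2,0],[-1,0,0,2,0],[-1,0,0,0,0]]]'
python3 plan.py 0.442 -0.3452 0.0122 -3.84
```

```text
clock: 6.67
eef_pos: [0.4434, -0.3448, 0.0145]
orientation: [2.297, 2.141, 0.0]
contact_force: [0.4, -0.4, -2.1]
gripper_width: 0.0562
t 6.67 phi -4.01 pos [ 0.4434 -0.3448  0.0145] q6 -0.61 tilt [ 0.0012 -0.001 ]
turn rad -0.0029  then dx -0.4 dy -1.3 dz 2.3 mm
```

```bash

python3 -m handwheel '[[[-1,0,0,1,0],[-1,0,0,1,0],[-1,0,0,0,0]]]'
python3 -m handwheel '[[[-1,0,0,1,0],[-1,0,0,0,0]]]'
```

```text
clock: 6.92
eef_pos: [0.4431, -0.3447, 0.0122]
orientation: [2.297, 2.142, 0.0]
contact_force: [-1.5, -0.6, 2.2]
gripper_width: 0.0555
clock: 7.08
eef_pos: [0.4431, -0.3448, 0.0122]
orientation: [2.297, 2.142, 0.0]
contact_force: [-3.6, 2.0, 13.0]
gripper_width: 0.0557
```

```bash

python3 -m handwheel '[[[0,0,0,0,0],[1,0,0,0,0],[1,0,0,0,0],[1,0,0,0,0],[1,0,0,0,0]]]'
python3 -m handwheel '[[[1,0,0,-20,0],[1,0,0,-30,0],[1,0,0,-40,0],[1,0,0,-40,0],[1,0,0,-40,0]]]' 
python3 -m handwheel '[[[1,0,0,-20,-0.1],[1,0,0,0,-0.12],[1,0,0,0,0],[1,0,0,0,0]]]' 
python3 - <<'E'
from h import *
np.save('w3.npy',np.r_[manip.sense()['eef_pos'],manip.sense()['orientation']]);save('wrist','w3')
E
python3 plan.py 0.5517 0.2681 0.2 8.1
```

```text
clock: 7.5
eef_pos: [0.4429, -0.3445, 0.0106]
orientation: [2.298, 2.142, -0.0]
contact_force: [-0.5, 0.2, -1.0]
gripper_width: 0.0789
clock: 7.92
eef_pos: [0.4424, -0.3441, 0.182]
orientation: [-2.297, -2.142, 0.0]
contact_force: [0.7, -0.3, 0.1]
gripper_width: 0.0875
clock: 8.25
eef_pos: [0.4426, -0.3442, 0.2004]
orientation: [-2.053, -2.378, -0.0]
contact_force: [-0.1, 0.1, 0.5]
gripper_width: 0.0875
t 8.3 phi 8.38 pos [ 0.4423 -0.344   0.1998] q6 -0.83 tilt [-0.0013  0.001 ]
turn rad 0.005  then dx 590.6 dy 194.5 dz -0.2 mm
```

View pics/w3.png

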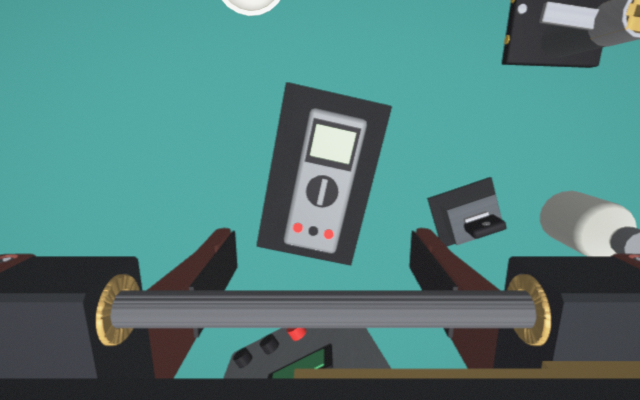

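The meter lies face up and wholly inside the mat (mat corners about (287,83), (391,105), (352,265) and (258,247)). Next I'm going to the packs.

```bash

python3 -m handwheel '[[[1,20,7,0,0],[1,36,12,0,0],[1,36,12,0,0],[1,36,12,0,0],[1,36,12,0,0]]]'>/dev/null
python3 -m handwheel '[[[1,36,12,0,0],[1,36,12,0,0],[1,36,12,0,0],[1,36,12,0,0],[1,36,12,0,0]]]' >/dev/null
python3 -m handwheel '[[[1,36,12,0,0],[1,36,12,0,0],[1,36,12,0,0],[1,36,12,0,0],[1,20,19,0,0]]]' 
python3 -m handwheel '[[[1,0,0,0,0],[1,0,0,0,0]]]' 
python3 - <<'E'
from h import *
np.save('w4.npy',np.r_[manip.sense()['eef_pos'],manip.sense()['orientation']]);save('wrist','w4')
E
python3 plan.py 0.5517 0.2681 0.2 8.1; python3 crop.py w4 150 20 480 300 2 c4
```

```text
clock: 9.55
eef_pos: [0.5449, 0.1881, 0.199]
orientation: [-2.049, -2.379, 0.004]
contact_force: [-0.0, 0.2, -0.2]
gripper_width: 0.088
clock: 9.72
eef_pos: [0.5464, 0.186, 0.199]
orientation: [-2.048, -2.381, 0.004]
contact_force: [0.5, -1.0, 0.9]
gripper_width: 0.0881
t 9.77 phi 8.55 pos [0.5459 0.1848 0.1991] q6 0.16 tilt [-0.003  -0.0012]
turn rad 0.0078  then dx 81.6 dy 17.5 dz -0.9 mm
```

View pics/c4.png

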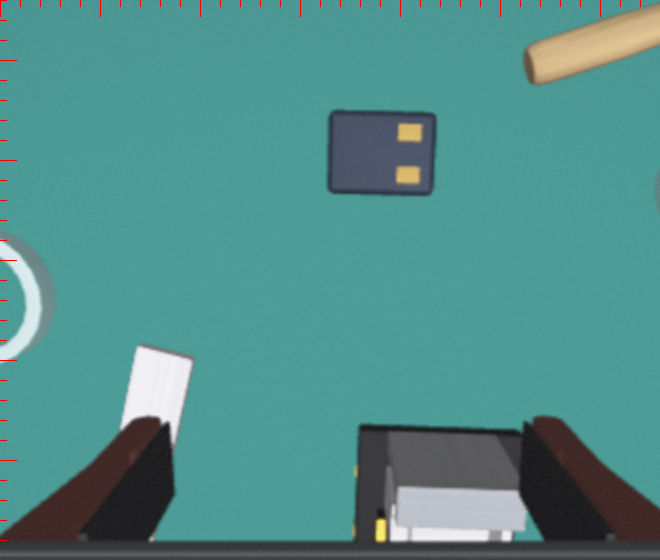

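```bash
cat > pk.py <<'E'
import fit1,sys,json
from h import *
# pk.py wN x0 y0 f  corners json [xmin_ymax, xmax_ymax, xmax_ymin, xmin_ymin] hx hy z
n,x0,y0,f,pts,hx,hy,z=sys.argv[1:9]
w=np.load(n+'.npy');fit1.C=cam('wrist',dict(eef_pos=w[:3],orientation=w[3:]))
x0,y0,f,hx,hy,z=map(float,(x0,y0,f,hx,hy,z))
q=fit1.px(x0,y0,f,json.loads(pts));g=unproj(fit1.C,*np.mean(q,0),z)
fit1.show('obj',fit1.fit([[-hx,hy,z],[hx,hy,z],[hx,-hy,z],[-hx,-hy,z]],q,[g[0],g[1],0]))
E
python3 pk.py w4 150 20 2 '[[330,111],[435,114],[432,194],[329,191]]' .024 .018 .044
```

```text
res [[-1.1, -1.1], [1.5, -1.3], [0.8, 1.2], [-1.2, 1.4]]
obj [0.5491 0.2679] 7.27
```

```bash
python3 plan.py 0.549 0.268 0.018 7.4
```

```text
t 9.77 phi 8.55 pos [0.5459 0.1848 0.1991] q6 0.16 tilt [-0.003  -0.0012]
turn rad 0.0201  then dx 82.1 dy 13.8 dz 181.1 mm
```

```bash

python3 -m handwheel '[[[1,30,5,0,0.02],[1,30,5,20,0],[1,22,4,25,0],[1,0,0,30,0],[1,0,0,0,0]]]' >/dev/null
python3 plan.py 0.549 0.268 0.018 7.4
```

```text
t 10.18 phi 7.39 pos [0.5455 0.266  0.1201] q6 0.31 tilt [-0.0092 -0.0045]
turn rad -0.0001  then dx 1.6 dy 3.8 dz 102.1 mm
```

```bash

python3 -m handwheel '[[[1,0,0,0,0],[1,0,0,30,0],[1,0,0,30,0],[1,0,0,25,0],[1,0,0,0,0]]]' >/dev/null
python3 plan.py 0.549 0.268 0.018 7.4
```

```text
t 10.6 phi 7.31 pos [0.5477 0.2657 0.0383] q6 0.3 tilt [-0.0051 -0.0025]
turn rad -0.0015  then dx 2.1 dy 1.6 dz 20.3 mm
```

```bash

python3 -m handwheel '[[[1,2,1.5,15,0],[1,0,0,4,0],[1,0,0,0,0],[-1,0,0,0,0],[-1,0,0,0,0]]]' 25 >/dev/null
python3 -m handwheel '[[[-1,0,0,0,0],[-1,0,0,0,0],[-1,0,0,0,0],[-1,0,0,0,0],[-1,0,0,0,0]]]' 25 
python3 plan.py 0.549 0.268 0.018 7.4
```

```text
clock: 11.43
eef_pos: [0.5505, 0.2704, 0.0218]
orientation: [-2.072, -2.361, 0.001]
contact_force: [-1.5, -0.7, 2.8]
gripper_width: 0.0474
t 11.43 phi 7.45 pos [0.5505 0.2704 0.0218] q6 0.31 tilt [-0.0005 -0.0002]
turn rad 0.0009  then dx -2.1 dy -1.8 dz 3.8 mm
```

```bash

python3 -m handwheel '[[[-1,0,0,-15,0],[-1,0,0,-30,0],[-1,0,0,-30,0],[-1,0,0,-20,0],[-1,0,0,0,0.022]]]' 25 >/dev/null
python3 plan.py 0.6192 0.0131 0.11 6.15
```

```text
t 11.85 phi 6.17 pos [0.5533 0.2716 0.1208] q6 0.33 tilt [0.0064 0.003 ]
turn rad 0.0003  then dx -264.1 dy 37.9 dz 10.8 mm
```

```bash

python3 -m handwheel '[[[-1,-20,3,0,0],[-1,-36,5,0,0],[-1,-36,5,0,0],[-1,-36,5,0,0],[-1,-36,5,0,0]]]' 25 >/dev/null
python3 -m handwheel '[[[-1,-36,5,0,0],[-1,-36,5,0,0],[-1,-28,4,0,0],[-1,0,0,0,0],[-1,0,0,0,0]]]' 25 >/dev/null
python3 plan.py 0.6192 0.0131 0.11 6.15
python3 - <<'E'
from h import *
np.save('w5.npy',np.r_[manip.sense()['eef_pos'],manip.sense()['orientation']]);save('wrist','w5')
E
python3 crop.py w5 200 120 450 300 3 c5
```

```text
t 12.68 phi 5.98 pos [0.6154 0.0104 0.1151] q6 -0.11 tilt [-0.0021  0.0001]
turn rad -0.003  then dx 2.3 dy 4.1 dz 5.1 mm
```

View pics/c5.png

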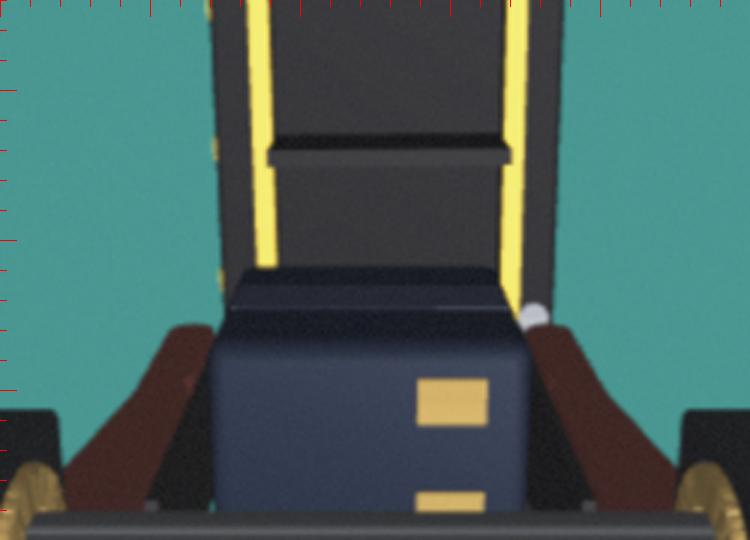

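```bash
python3 - <<'E'
from h import *
import fit1
w=np.load('w5.npy');C=cam('wrist',dict(eef_pos=w[:3],orientation=w[3:]))
def wp(u,v,z): return unproj(C,*fit1.px(200,120,3,[(u,v)])[0],z)
T=w[:3];ph=np.radians(5.98)
def rel(P): d=P[:2]-T[:2]; return (-np.sin(ph)*d[0]+np.cos(ph)*d[1], np.cos(ph)*d[0]+np.sin(ph)*d[1])
print('pack top far edge rel', rel(wp(370,350,.137)))
print('pack bottom far edge rel', rel(wp(370,270,.093)))
th=np.radians(6.15);c0=np.array([.6218,-.0108])
for u,v in [(390,150),(390,165)]:
    P=wp(u,v,.038);d=P[:2]-c0;print('wall in carrier',np.cos(th)*d[0]+np.sin(th)*d[1],-np.sin(th)*d[0]+np.cos(th)*d[1])
for u,v in [(258,140),(513,140)]:
    P=wp(u,v,.025);d=P[:2]-c0;print('fence x in carrier',np.cos(th)*d[0]+np.sin(th)*d[1])
E
```

```text
pack top far edge rel (np.float64(0.014848971582533075), np.float64(-0.00017068442169251808))
pack bottom far edge rel (np.float64(0.014310714835580806), np.float64(-0.00023965842451714064))
wall in carrier 0.00031050743349212914 0.049618940289513004
wall in carrier 0.0003162607227413525 0.046065305252356165
fence x in carrier -0.0319544559059156
fence x in carrier 0.030794538450999043
```

```bash

python3 -m handwheel '[[[-1,5.7,4,0,0],[-1,0,0,15,0],[-1,0,0,15,0],[-1,0,0,0,0],[-1,0,0,0,0]]]' 25 >/dev/null
python3 plan.py 0.6188 0.0165 0.034 6.15
```

```text
t 13.15 phi 6.29 pos [0.6185 0.0196 0.0858] q6 -0.1 tilt [-0.0024  0.0001]
turn rad 0.0024  then dx -3.1 dy 0.0 dz 51.8 mm
```

```bash

python3 -m handwheel '[[[-1,0,0,0,0],[-1,0,0,0,0],[-1,0,0,0,0]]]' 25 >/dev/null
python3 plan.py 0.6188 0.0165 0.034 6.15
```

```text
t 13.4 phi 6.21 pos [0.6199 0.0184 0.0875] q6 -0.1 tilt [0.0014 0.    ]
turn rad 0.001  then dx -1.7 dy -1.3 dz 53.5 mm
```

```bash

python3 -m handwheel '[[[-1,-1.8,-1,10,0],[-1,0,0,15,0],[-1,0,0,10,0],[-1,0,0,0,0],[-1,0,0,0,0]]]' 25 >/dev/null
python3 -m handwheel '[[[-1,0,0,0,0],[-1,0,0,0,0]]]' 25 
python3 plan.py 0.6188 0.0165 0.034 6.15
```

```text
clock: 13.98
eef_pos: [0.6191, 0.0161, 0.0522]
orientation: [2.098, 2.337, 0.001]
contact_force: [0.8, -0.5, -2.9]
gripper_width: 0.0477
t 13.98 phi 6.18 pos [0.6191 0.0161 0.0522] q6 -0.1 tilt [0.001 0.   ]
turn rad 0.0006  then dx 0.5 dy -0.2 dz 18.2 mm
```

```bash

python3 -m handwheel '[[[-1,0,0,8,0],[-1,0,0,6,0],[-1,0,0,3,0],[-1,0,0,1,0],[-1,0,0,0,0]]]' 25 
python3 -m handwheel '[[[-1,0,0,1,0],[-1,0,0,0,0]]]' 25 
```

```text
clock: 14.4
eef_pos: [0.6181, 0.0161, 0.0337]
orientation: [-2.098, -2.338, 0.001]
contact_force: [-1.8, -0.2, 4.1]
gripper_width: 0.0479
clock: 14.57
eef_pos: [0.6181, 0.0161, 0.0337]
orientation: [-2.098, -2.338, 0.001]
contact_force: [-5.7, 0.0, 12.6]
gripper_width: 0.0477
```

```bash

python3 -m handwheel '[[[0.3,0,0,0,0],[1,0,0,0,0],[1,0,0,0,0],[1,0,0,0,0],[1,0,0,-10,0]]]' 25 
python3 -m handwheel '[[[1,0,0,-30,0],[1,0,0,-40,0],[1,0,0,-40,0],[1,0,0,-40,-0.06],[1,0,0,-10,-0.06]]]' 25 
python3 plan.py 0.545 0.285 0.2 12.8
```

```text
clock: 14.98
eef_pos: [0.6172, 0.0161, 0.0411]
orientation: [-2.097, -2.336, 0.004]
contact_force: [0.1, -0.2, 0.4]
gripper_width: 0.0775
clock: 15.4
eef_pos: [0.6219, 0.0162, 0.2102]
orientation: [1.946, 2.456, 0.01]
contact_force: [0.8, -0.2, 0.3]
gripper_width: 0.0878
t 15.4 phi 13.22 pos [0.6219 0.0162 0.2102] q6 -0.22 tilt [0.01   0.0001]
turn rad 0.0073  then dx 279.2 dy -15.4 dz 10.2 mm
```

```bash

python3 -m handwheel '[[[1,30,-2,0,0.007],[1,36,-2,0,0],[1,36,-2,0,0],[1,36,-2,0,0],[1,36,-2,5,0]]]' 25 >/dev/null
python3 -m handwheel '[[[1,36,-2,5,0],[1,36,-2,0,0],[1,28,-2,0,0],[1,0,0,0,0],[1,0,0,0,0]]]' 25 >/dev/null
python3 -m handwheel '[[[1,0,0,0,0],[1,0,0,0,0]]]' 25 
python3 - <<'E'
from h import *
np.save('w6.npy',np.r_[manip.sense()['eef_pos'],manip.sense()['orientation']]);save('wrist','w6')
E
python3 plan.py 0.545 0.285 0.2 12.8; python3 crop.py w6 150 20 480 300 2 c6
```

```text
clock: 16.4
eef_pos: [0.5431, 0.2788, 0.1929]
orientation: [1.964, 2.452, -0.0]
contact_force: [0.3, -0.5, 0.3]
gripper_width: 0.088
t 16.45 phi 12.57 pos [0.5431 0.2786 0.1929] q6 0.24 tilt [ 0.0001 -0.0002]
turn rad -0.0039  then dx 5.8 dy 3.2 dz -7.1 mm
```

View pics/c6.png

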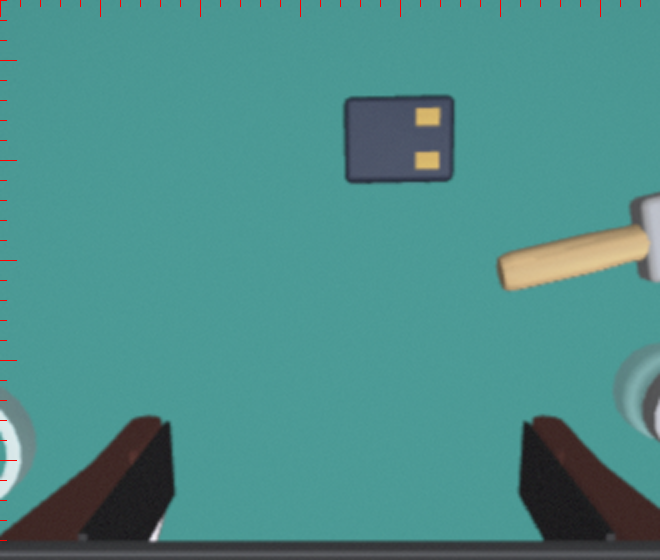

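```bash
python3 pk.py w6 150 20 2 '[[344,98],[453,95],[453,181],[347,183]]' .024 .018 .044; python3 plan.py 0.5446 0.368 0.1 14
```

```text
res [[-0.8, -0.4], [1.2, -0.5], [0.7, 0.2], [-1.1, 0.8]]
obj [0.5465 0.3675] 14.15
t 16.45 phi 12.57 pos [0.5431 0.2786 0.1929] q6 0.24 tilt [ 0.0001 -0.0002]
turn rad -0.0249  then dx 86.4 dy 23.1 dz 92.9 mm
```

```bash

python3 -m handwheel '[[[0.7,29,8.5,20,-0.025],[0.7,30,8.5,25,0],[0.7,26,8,25,0],[0.7,0,0,20,0],[0.7,0,0,0,0]]]' >/dev/null
python3 -m handwheel '[[[0.7,0,0,0,0],[0.7,0,0,25,0],[0.7,0,0,25,0],[0.7,0,0,15,0],[0.7,0,0,0,0]]]'
python3 -m handwheel '[[[0.7,0,0,0,0],[0.7,0,0,0,0]]]'
python3 plan.py 0.5465 0.3675 0.022 14.1
```

```text
clock: 17.28
eef_pos: [0.5461, 0.3663, 0.036]
orientation: [-1.933, -2.475, 0.006]
contact_force: [-0.5, -1.0, 0.1]
gripper_width: 0.0744
clock: 17.45
eef_pos: [0.5482, 0.3685, 0.0394]
orientation: [1.933, 2.476, 0.003]
contact_force: [-0.5, -0.1, -0.5]
gripper_width: 0.0746
t 17.45 phi 14.05 pos [0.5482 0.3685 0.0394] q6 0.33 tilt [0.0019 0.0012]
turn rad -0.0008  then dx -0.5 dy -1.9 dz 17.4 mm
```

```bash

python3 -m handwheel '[[[0.7,-0.5,-1.9,12,0],[0.7,0,0,5,0],[0.7,0,0,0,0],[-1,0,0,0,0],[-1,0,0,0,0]]]' 25 >/dev/null
python3 -m handwheel '[[[-1,0,0,0,0],[-1,0,0,0,0],[-1,0,0,0,0],[-1,0,0,0,0]]]' 25 
python3 plan.py 0.5465 0.3675 0.022 14.1
```

```text
clock: 18.2
eef_pos: [0.5455, 0.3676, 0.0209]
orientation: [1.932, 2.477, 0.001]
contact_force: [-0.2, 0.2, 1.7]
gripper_width: 0.0482
t 18.2 phi 14.1 pos [0.5455 0.3676 0.0209] q6 0.33 tilt [0.0005 0.0003]
turn rad -0.0001  then dx -0.3 dy 0.9 dz -1.1 mm
```

```bash

python3 -m handwheel '[[[-1,0,0,-15,0],[-1,0,0,-30,0],[-1,0,0,-35,0.07],[-1,0,0,-22,0.069],[-1,0,0,0,0]]]' 25 >/dev/null
python3 plan.py 0.6244 -0.0347 0.12 6.15
```

```text
t 18.62 phi 5.95 pos [0.5481 0.3693 0.1292] q6 0.47 tilt [0.0076 0.005 ]
turn rad -0.0034  then dx -409.8 dy 32.6 dz 9.2 mm
```

```bash

python3 -m handwheel '[[[-1,-25,2,0,0],[-1,-38,3,0,0],[-1,-38,3,0,0],[-1,-38,3,0,0],[-1,-38,3,0,0]]]' 25 >/dev/null
python3 -m handwheel '[[[-1,-38,3,0,0],[-1,-38,3,0,0],[-1,-38,3,0,0],[-1,-38,3,0,0],[-1,-38,3,0,0]]]' 25 >/dev/null
python3 -m handwheel '[[[-1,-31,3,0,0],[-1,-12,1,0,0],[-1,0,0,0,0],[-1,0,0,0,0],[-1,0,0,0,0]]]' 25 >/dev/null
python3 -m handwheel '[[[-1,0,0,0,0],[-1,0,0,0,0]]]' 25 >/dev/null
python3 - <<'E'
from h import *
np.save('w7.npy',np.r_[manip.sense()['eef_pos'],manip.sense()['orientation']]);save('wrist','w7')
E
python3 plan.py 0.6244 -0.0347 0.12 6.15
python3 crop.py w7 200 120 450 300 3 c7
```

```text
t 20.08 phi 6.24 pos [ 0.6217 -0.0354  0.1227] q6 -0.18 tilt [-0.0002  0.0001]
turn rad 0.0015  then dx 0.4 dy 2.8 dz 2.7 mm
```

View pics/c7.png

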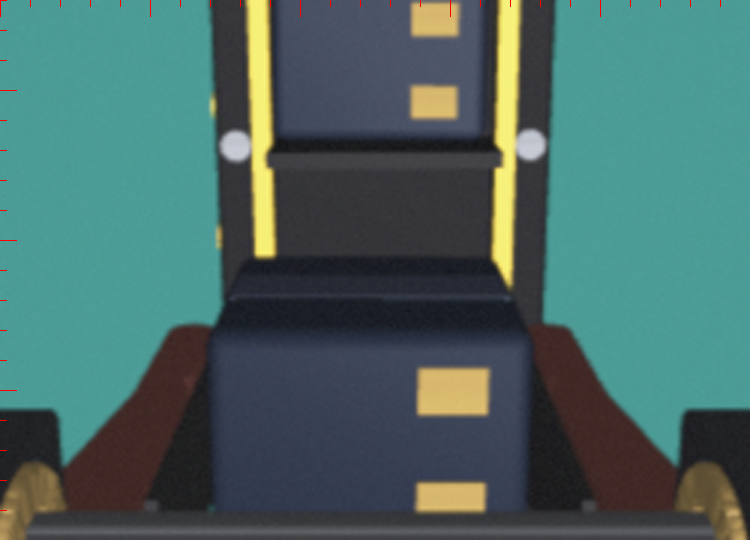

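```bash
python3 - <<'E'
from h import *
import fit1
w=np.load('w7.npy');C=cam('wrist',dict(eef_pos=w[:3],orientation=w[3:]))
def wp(u,v,z): return unproj(C,*fit1.px(200,120,3,[(u,v)])[0],z)
T=w[:3];ph=np.radians(6.24)
def rel(P): d=P[:2]-T[:2]; return (-np.sin(ph)*d[0]+np.cos(ph)*d[1], np.cos(ph)*d[0]+np.sin(ph)*d[1])
print('pack top far edge rel', rel(wp(370,337,.1458)),'bottom', rel(wp(370,259,.1018)))
th=np.radians(6.15);c0=np.array([.6218,-.0108])
for u,v in [(390,150),(390,166)]:
    P=wp(u,v,.038);d=P[:2]-c0;print('wall in carrier',np.cos(th)*d[0]+np.sin(th)*d[1],-np.sin(th)*d[0]+np.cos(th)*d[1])
for u,v in [(260,160),(506,160)]:
    P=wp(u,v,.025);d=P[:2]-c0;print('fence x in carrier',np.cos(th)*d[0]+np.sin(th)*d[1])
E
```

```text
pack top far edge rel (np.float64(0.01727165298641514), np.float64(-0.00021302233033482806)) bottom (np.float64(0.01676326146861537), np.float64(-0.00020773998268010263))
wall in carrier 0.0017715562536429394 0.0024118080537178853
wall in carrier 0.0017965545493270243 -0.0014997149029913528
fence x in carrier -0.03106244714486764
fence x in carrier 0.031591588030430565
```

```bash

python3 -m handwheel '[[[-1,1.5,2.8,15,0],[-1,0,0,20,0],[-1,0,0,20,0],[-1,0,0,10,0],[-1,0,0,0,0]]]' 25 >/dev/null
python3 -m handwheel '[[[-1,0,0,0,0],[-1,0,0,0,0],[-1,0,0,0,0]]]' 25
python3 plan.py 0.6243 -0.0335 0.033 6.15
```

```text
clock: 20.75
eef_pos: [0.6254, -0.0349, 0.0587]
orientation: [2.099, 2.336, 0.002]
contact_force: [-0.8, 0.8, -1.6]
gripper_width: 0.0477
t 20.75 phi 6.13 pos [ 0.6254 -0.0349  0.0587] q6 -0.18 tilt [ 0.0019 -0.0001]
turn rad -0.0004  then dx 1.5 dy -0.9 dz 25.7 mm
```

```bash

python3 -m handwheel '[[[-1,1.4,-0.8,6,0],[-1,0,0,8,0],[-1,0,0,6,0],[-1,0,0,3,0],[-1,0,0,0,0]]]' 25 
python3 -m handwheel '[[[-1,0,0,1.5,0],[-1,0,0,1,0],[-1,0,0,0,0]]]' 25
```

```text
clock: 21.17
eef_pos: [0.6227, -0.0336, 0.0335]
orientation: [-2.098, -2.336, 0.002]
contact_force: [-0.6, 0.1, -1.1]
gripper_width: 0.0481
clock: 21.42
eef_pos: [0.6235, -0.0336, 0.0329]
orientation: [-2.099, -2.337, 0.0]
contact_force: [-2.2, 0.0, 4.8]
gripper_width: 0.0477
```

```bash

python3 -m handwheel '[[[0.3,0,0,0,0],[1,0,0,0,0],[1,0,0,0,0],[1,0,0,0,0],[1,0,0,-10,0]]]' 25 >/dev/null
python3 -m handwheel '[[[1,0,0,-30,0],[1,0,0,-40,0],[1,0,0,-40,0.1],[1,0,0,-40,0.12],[1,0,0,-10,0]]]' 25 
python3 plan.py 0.44 -0.06 0.2 -6.4
```

```text
clock: 22.25
eef_pos: [0.627, -0.0338, 0.2099]
orientation: [2.344, 2.081, 0.011]
contact_force: [1.5, -0.3, -0.1]
gripper_width: 0.0874
t 22.25 phi -6.81 pos [ 0.627  -0.0338  0.2099] q6 0.05 tilt [ 0.0104 -0.0007]
turn rad -0.0072  then dx -46.8 dy -182.9 dz 9.9 mm
```

```bash

python3 -m handwheel '[[[1,-8,-28,0,-0.007],[1,-9,-38,0,0],[1,-10,-38,0,0],[1,-10,-38,5,0],[1,-9,-32,0,0]]]' 25 >/dev/null
python3 -m handwheel '[[[1,0,-8,0,0],[1,0,0,0,0],[1,0,0,0,0],[1,0,0,0,0]]]' 25 
python3 - <<'E'
from h import *
np.save('w8.npy',np.r_[manip.sense()['eef_pos'],manip.sense()['orientation']]);save('wrist','w8')
E
python3 plan.py 0.44 -0.06 0.2 -6.4; python3 crop.py w8 200 0 520 290 2 c8
```

```text
clock: 23.0
eef_pos: [0.4397, -0.06, 0.1978]
orientation: [2.334, 2.1, 0.002]
contact_force: [1.0, -0.4, -0.1]
gripper_width: 0.0876
t 23.05 phi -6.04 pos [ 0.4396 -0.0599  0.1976] q6 -0.06 tilt [ 0.0018 -0.0003]
turn rad 0.0063  then dx -0.0 dy 0.4 dz -2.4 mm
```

View pics/c8.png

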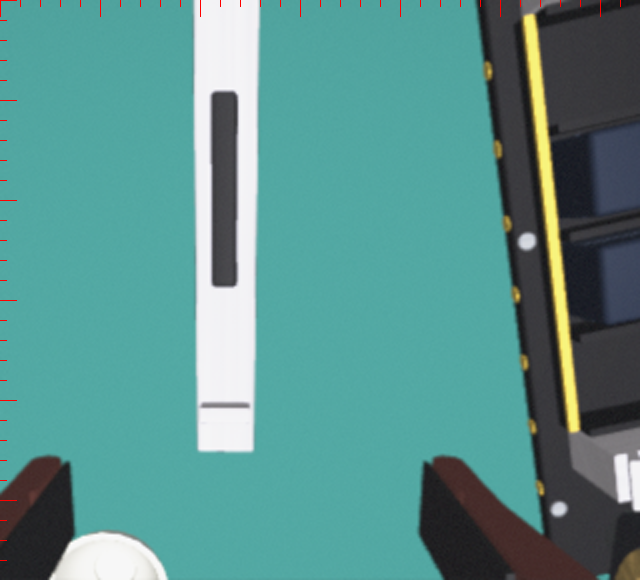

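```bash
python3 pk.py w8 200 0 2 '[[211,92],[237,92],[238,286],[211,286]]' .006 .042 .042; python3 pk.py w8 200 0 2 '[[211,92],[237,92],[238,286],[211,286]]' .006 .045 .042;python3 - <<'E'
import fit1
from h import *
w=np.load('w8.npy');C=cam('wrist',dict(eef_pos=w[:3],orientation=w[3:]))
f=lambda u,v,z: unproj(C,*fit1.px(200,0,2,[(u,v)])[0],z).round(4)
print(f(197,451,.01),f(254,451,.01),'handle ends',f(224,92,.042),f(224,286,.042))
E
```

```text
res [[-0.5, -1.0], [0.5, -0.9], [-0.2, 1.1], [0.2, 1.1]]
obj [0.4387 0.0215] -6.35
  res [[-0.5, -4.2], [0.5, -4.1], [-0.2, 4.9], [0.2, 4.8]]
obj [0.4387 0.0211] -6.39
[ 0.4085 -0.1071  0.01  ] [ 0.4388 -0.1103  0.01  ] handle ends [0.4433 0.0625 0.042 ] [ 0.434  -0.0192  0.042 ]
```

```bash
python3 plan.py 0.4386 0.0218 0.017 -6.35
```

```text
t 23.05 phi -6.04 pos [ 0.4396 -0.0599  0.1976] q6 -0.06 tilt [ 0.0018 -0.0003]
turn rad 0.0054  then dx 81.1 dy -10.1 dz 180.6 mm
```

```bash

python3 -m handwheel '[[[0.5,28,-4,20,0.005],[0.5,28,-3,25,0],[0.5,25,-3,30,0],[0.5,0,0,30,0],[0.5,0,0,0,0]]]' 40 >/dev/null
python3 -m handwheel '[[[0.5,0,0,25,0],[0.5,0,0,15,0],[0.5,0,0,10,0],[0.5,0,0,0,0],[0.5,0,0,0,0]]]' 40
python3 plan.py 0.4386 0.0218 0.017 -6.35
```

```text
clock: 23.88
eef_pos: [0.4373, 0.0215, 0.0426]
orientation: [2.342, 2.094, 0.0]
contact_force: [-0.4, 0.4, 0.2]
gripper_width: 0.0658
t 23.88 phi -6.38 pos [0.4373 0.0215 0.0426] q6 0.13 tilt [ 0.0001 -0.    ]
turn rad -0.0005  then dx 0.5 dy 1.2 dz 25.6 mm
```

```bash

python3 -m handwheel '[[[0.5,0.5,1.2,10,0],[0.5,0,0,10,0],[0.5,0,0,5,0],[0.5,0,0,0,0],[0.5,0,0,0,0]]]' 40 
python3 -m handwheel '[[[-1,0,0,0,0],[-1,0,0,0,0],[-1,0,0,0,0],[-1,0,0,0,0],[-1,0,0,0,0]]]' 40
python3 -m handwheel '[[[-1,0,0,0,0],[-1,0,0,0,0],[-1,0,0,0,0],[-1,0,0,0,0]]]' 40
python3 plan.py 0.4386 0.0218 0.017 -6.35
```

```text
clock: 24.3
eef_pos: [0.4375, 0.022, 0.0169]
orientation: [-2.341, -2.094, 0.001]
contact_force: [0.2, -0.5, -1.3]
gripper_width: 0.0659
clock: 24.72
eef_pos: [0.438, 0.0221, 0.0174]
orientation: [2.341, 2.095, 0.001]
contact_force: [0.4, -0.3, 0.6]
gripper_width: 0.0364
clock: 25.05
eef_pos: [0.438, 0.0221, 0.0172]
orientation: [2.341, 2.095, 0.0]
contact_force: [1.0, -0.2, -3.1]
gripper_width: 0.0118
t 25.05 phi -6.36 pos [0.438  0.0221 0.0172] q6 0.13 tilt [ 0.0004 -0.    ]
turn rad -0.0002  then dx -0.2 dy 0.6 dz 0.2 mm
```

```bash

python3 -m handwheel '[[[-1,0,0,-10,0],[-1,0,0,-25,0],[-1,0,0,-35,0],[-1,0,0,-35,0],[-1,0,0,-25,0]]]' 40 >/dev/null
python3 -m handwheel '[[[-1,0,0,-5,-0.06],[-1,0,0,0,-0.1],[-1,0,0,0,-0.058],[-1,0,0,0,0],[-1,0,0,0,0]]]' 40
python3 plan.py 0.6232 -0.0237 0.14 6.15
```

```text
clock: 25.88
eef_pos: [0.4374, 0.0221, 0.1524]
orientation: [-2.102, -2.335, 0.0]
contact_force: [1.0, 0.2, -3.4]
gripper_width: 0.012
t 25.88 phi 6.02 pos [0.4374 0.0221 0.1524] q6 -0.08 tilt [-0.0003 -0.    ]
turn rad -0.0023  then dx -65.4 dy 179.9 dz 12.4 mm
```

```bash

python3 -m handwheel '[[[-1,-5,15,0,-0.002],[-1,-12,30,0,0],[-1,-12,35,0,0],[-1,-12,35,0,0],[-1,-12,32,0,0]]]' 40 >/dev/null
python3 -m handwheel '[[[-1,-8,22,0,0],[-1,-4,11,0,0],[-1,0,0,0,0],[-1,0,0,0,0],[-1,0,0,0,0]]]' 40 >/dev/null
python3 -m handwheel '[[[-1,0,0,0,0],[-1,0,0,0,0]]]' 40
python3 - <<'E'
from h import *
np.save('w9.npy',np.r_[manip.sense()['eef_pos'],manip.sense()['orientation']]);save('wrist','w9');save('side','s9')
E
python3 plan.py 0.6232 -0.0237 0.14 6.15; python3 crop.py w9 200 0 450 300 2 c9;python3 crop.py s9 290 130 470 290 4 d9
```

```text
clock: 26.88
eef_pos: [0.6229, -0.0227, 0.1522]
orientation: [-2.097, -2.339, 0.001]
contact_force: [-0.8, 0.9, -3.1]
gripper_width: 0.0117
t 26.98 phi 6.25 pos [ 0.6233 -0.0228  0.1524] q6 -0.16 tilt [-0.0002 -0.    ]
turn rad 0.0018  then dx -0.9 dy -0.2 dz 12.4 mm
```

View pics/c9.png

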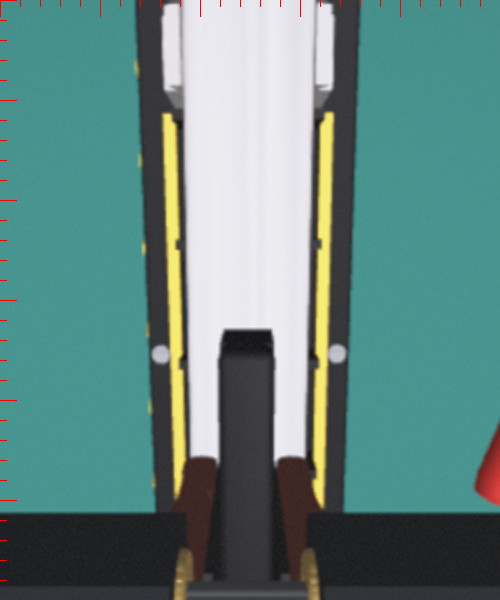

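View pics/d9.png

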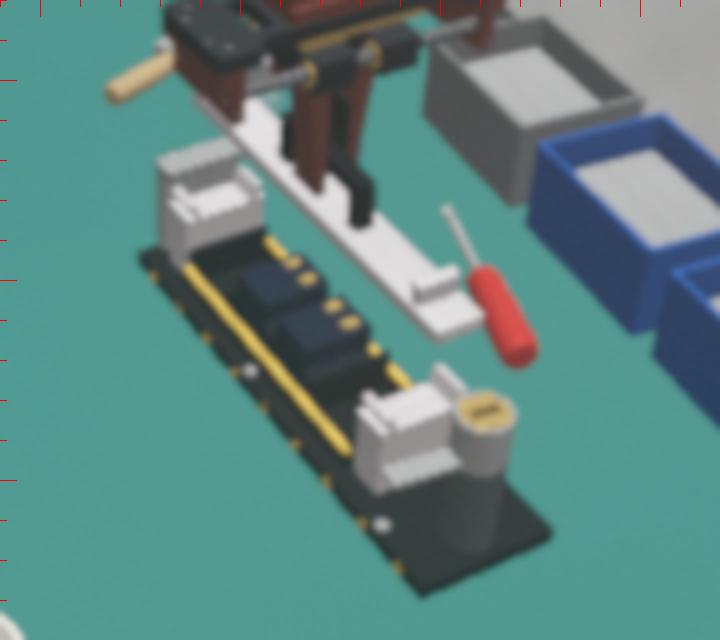

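```bash
python3 - <<'E'
import fit1
from h import *
w=np.load('w9.npy');C=cam('wrist',dict(eef_pos=w[:3],orientation=w[3:]))
ph=np.radians(6.2)
for u,v,z in [(246,353,.1772),(246,330,.1452)]:
    d=unproj(C,*fit1.px(200,0,2,[(u,v)])[0],z)-w[:3]
    print(-np.sin(ph)*d[0]+np.cos(ph)*d[1], np.cos(ph)*d[0]+np.sin(ph)*d[1])
E
```

```text
0.04167478790169965 -0.0003334645313968331
0.041632256223992165 -0.0003612701417079608
```

```bash

python3 -m handwheel '[[[-1,-0.8,0,10,0],[-1,0,0,20,0],[-1,0,0,20,0],[-1,0,0,8,0],[-1,0,0,0,0]]]' 40 >/dev/null
python3 -m handwheel '[[[-1,0,0,0,0],[-1,0,0,0,0],[-1,0,0,0,0]]]' 40
python3 plan.py 0.6232 -0.0237 0.0772 6.15
```

```text
clock: 27.65
eef_pos: [0.6248, -0.0238, 0.0953]
orientation: [2.096, 2.338, 0.002]
contact_force: [-0.6, 0.6, -3.1]
gripper_width: 0.0117
t 27.65 phi 6.24 pos [ 0.6248 -0.0238  0.0953] q6 -0.17 tilt [ 0.002  -0.0001]
turn rad 0.0017  then dx 0.3 dy -1.6 dz 18.1 mm
```

```bash

python3 -m handwheel '[[[-1,0,-1.4,5,0],[-1,0,0,5,0],[-1,0,0,4,0],[-1,0,0,2,0],[-1,0,0,0,0]]]' 40
python3 -m handwheel '[[[-1,0,0,1,0],[-1,0,0,1,0],[-1,0,0,0,0]]]' 40
python3 plan.py 0.6232 -0.0237 0.0772 6.15
```

```text
clock: 28.07
eef_pos: [0.6222, -0.0239, 0.0775]
orientation: [-2.097, -2.339, 0.001]
contact_force: [0.3, 0.4, -2.4]
gripper_width: 0.0119
clock: 28.32
eef_pos: [0.6227, -0.0239, 0.0771]
orientation: [2.097, 2.339, 0.0]
contact_force: [-2.5, 0.7, 4.9]
gripper_width: 0.0119
t 28.32 phi 6.25 pos [ 0.6227 -0.0239  0.0771] q6 -0.17 tilt [ 0.0003 -0.    ]
turn rad 0.0017  then dx 0.2 dy 0.5 dz -0.1 mm
```

```bash

python3 -m handwheel '[[[-1,4,0,-0.5,0],[-1,4,0,0,0],[-1,3,0,0,0],[-1,1.5,0,0,0],[-1,0,0,0,0]]]' 40
python3 -m handwheel '[[[-1,1,0,0,0],[-1,0,0,0,0]]]' 40
python3 -m handwheel '[[[-1,1,0,0,0],[-1,0,0,0,0]]]' 40
python3 plan.py 0.6216 -0.0088 0.0772 6.15
```

```text
clock: 28.73
eef_pos: [0.6217, -0.0111, 0.0771]
orientation: [2.096, 2.339, 0.001]
contact_force: [0.3, -0.3, 3.9]
gripper_width: 0.0118
clock: 28.9
eef_pos: [0.6216, -0.0106, 0.0771]
orientation: [2.096, 2.339, 0.001]
contact_force: [0.8, -3.1, 4.0]
gripper_width: 0.0117
clock: 29.07
eef_pos: [0.6215, -0.0098, 0.0771]
orientation: [2.096, 2.338, 0.001]
contact_force: [1.4, -4.2, 5.1]
gripper_width: 0.0118
t 29.07 phi 6.25 pos [ 0.6215 -0.0098  0.0771] q6 -0.14 tilt [ 0.0012 -0.0005]
turn rad 0.0018  then dx 1.0 dy 0.2 dz -0.1 mm
```

```bash

python3 -m handwheel '[[[-1,1,0,0,0],[-1,0,0,0,0]]]' 40
python3 -m handwheel '[[[-1,1,0,0,0],[-1,0,0,0,0]]]' 40
python3 -m handwheel '[[[-1,1,0,0,0],[-1,0,0,0,0],[-1,0,0,0,0]]]' 40
python3 plan.py 0.6216 -0.0088 0.0772 6.15
```

```text
clock: 29.23
eef_pos: [0.6214, -0.009, 0.0771]
orientation: [2.096, 2.338, 0.0]
contact_force: [0.8, -5.5, 5.9]
gripper_width: 0.012
clock: 29.4
eef_pos: [0.6214, -0.009, 0.0771]
orientation: [2.095, 2.338, -0.001]
contact_force: [1.3, -9.4, 5.3]
gripper_width: 0.0117
clock: 29.65
eef_pos: [0.6214, -0.009, 0.0771]
orientation: [2.095, 2.337, -0.002]
contact_force: [1.1, -14.5, 4.3]
gripper_width: 0.0122
t 29.65 phi 6.26 pos [ 0.6214 -0.009   0.0771] q6 -0.14 tilt [ 0.0015 -0.003 ]
turn rad 0.0019  then dx 0.2 dy 0.3 dz -0.1 mm
```

```bash

python3 -m handwheel '[[[-1,-1.5,0,0,0],[-0.5,0,0,0,0],[0,0,0,0,0],[0,0,0,0,0],[0,0,0,0,0]]]' 40
python3 -m handwheel '[[[0,0,0,-15,0],[0,0,0,-30,0],[0,0,0,-40,0],[0,0,0,-40,0],[0,0,0,0,0]]]' 40
python3 plan.py 0.57 -0.41 0.17 25
```

```text
clock: 30.07
eef_pos: [0.6202, -0.0076, 0.0762]
orientation: [-2.096, -2.338, 0.001]
contact_force: [-0.2, 0.7, 0.2]
gripper_width: 0.035
clock: 30.48
eef_pos: [0.6251, -0.0078, 0.2096]
orientation: [2.091, 2.333, 0.012]
contact_force: [1.6, 0.6, 1.2]
gripper_width: 0.044
t 30.48 phi 6.27 pos [ 0.6251 -0.0078  0.2096] q6 -0.14 tilt [ 0.012  -0.0001]
turn rad -0.327  then dx -341.3 dy -219.9 dz 39.6 mm
```

```bash

python3 -m handwheel '[[[0,0,0,0,-0.11],[0,0,0,0,-0.11],[0,0,0,0,-0.107],[0,0,0,0,0]]]' 40 >/dev/null
python3 plan.py 0.63 -0.425 0.17 25
```

```text
t 30.82 phi 25.22 pos [ 0.6205 -0.0077  0.2014] q6 -0.47 tilt [-0.0004  0.0002]
turn rad 0.0038  then dx -382.2 dy -167.8 dz 31.4 mm
```

```bash

python3 -m handwheel '[[[0.2,-20,-9,0,0],[0.2,-34,-15,0,0],[0.2,-34,-15,0,0],[0.2,-34,-15,0,0],[0.2,-34,-15,0,0]]]' 40 >/dev/null
python3 -m handwheel '[[[0.2,-34,-15,0,0],[0.2,-34,-15,0,0],[0.2,-34,-15,0,0],[0.2,-34,-15,8,0],[0.2,-34,-15,8,0]]]' 40 >/dev/null
python3 -m handwheel '[[[0.2,-34,-15,8,0],[0.2,-22,-9,8,0],[0.2,0,0,0,0],[0.2,0,0,0,0],[0.2,0,0,0,0]]]' 40 >/dev/null
python3 -m handwheel '[[[0.2,0,0,0,0],[0.2,0,0,0,0]]]' 40 
python3 plan.py 0.63 -0.425 0.17 25
python3 - <<'E'
from h import *
np.save('w10.npy',np.r_[manip.sense()['eef_pos'],manip.sense()['orientation']]);save('wrist','w10')
E
python3 crop.py w10 150 50 500 310 2 c10
```

```text
clock: 32.23
eef_pos: [0.6304, -0.4239, 0.1703]
orientation: [1.687, 2.65, 0.0]
contact_force: [0.6, -0.2, -1.0]
gripper_width: 0.0526
t 32.23 phi 25.03 pos [ 0.6304 -0.4239  0.1703] q6 -1.04 tilt [ 0.0005 -0.0001]
turn rad 0.0005  then dx -0.9 dy -0.8 dz 0.3 mm
```

View pics/c10.png

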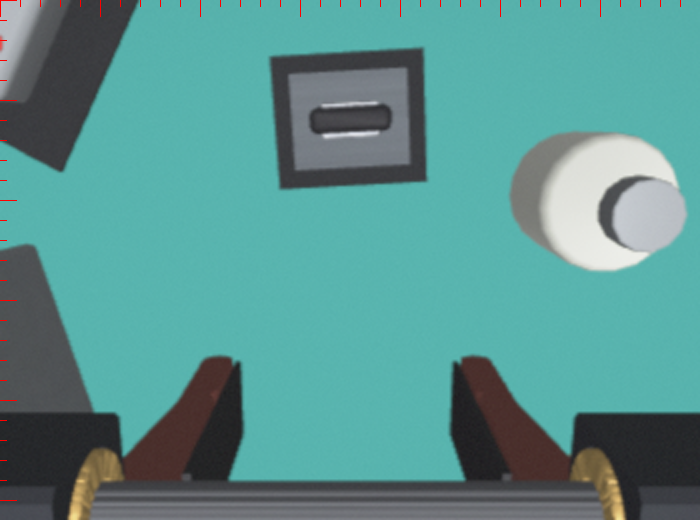

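```bash
python3 pk.py w10 150 50 2 '[[289,73],[408,67],[411,163],[296,171]]' .025 .02 .028; python3 pk.py w10 150 50 2 '[[311,109],[390,104],[390,130],[311,135]]' .016 .005 .060;python3 pk.py w10 150 50 2 '[[270,57],[423,48],[427,181],[281,189]]' .032 .027 .0
```

```text
res [[0.1, 0.4], [-0.1, -0.1], [-0.0, 0.2], [0.1, -0.5]]
obj [ 0.6027 -0.3602] 28.26
  res [[-1.6, -0.3], [0.8, -0.2], [1.4, 0.3], [-0.6, 0.2]]
obj [ 0.6024 -0.3608] 28.22
  res [[3.6, 3.0], [-3.1, 3.3], [-3.3, -3.5], [2.8, -3.6]]
obj [ 0.6025 -0.3602] 28.28
```

```bash
python3 crop.py w2 440 130 580 250 5 c2k;python3 crop.py w3 420 170 520 250 6 c3k
```

```text
(no output)
```

View pics/c2k.png

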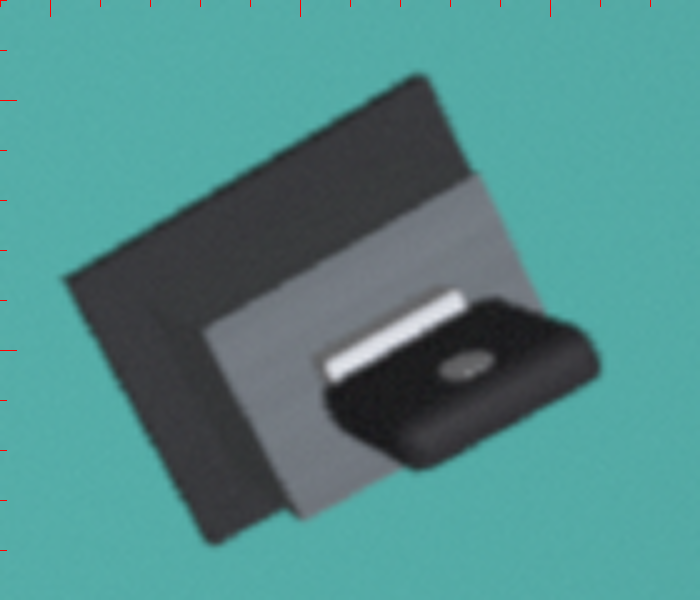

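```bash
python3 plan.py 0.6024 -0.3605 0.034 28.2
```

```text
t 32.28 phi 25.04 pos [ 0.6304 -0.424   0.1704] q6 -1.04 tilt [ 0.0005 -0.0002]
turn rad -0.0552  then dx 69.2 dy 5.3 dz 136.4 mm
```

```bash

python3 -m handwheel '[[[0.3,15,1,0,-0.055],[0.3,25,2,0,0],[0.3,20,2,0,0],[0.3,9,0,10,0],[0.3,0,0,20,0]]]' 40 >/dev/null
python3 -m handwheel '[[[0.3,0,0,25,0],[0.3,0,0,10,0],[0.3,0,0,0,0],[0.3,0,0,0,0],[0.3,0,0,0,0]]]' 40 
python3 plan.py 0.6024 -0.3605 0.034 28.2
```

```text
clock: 33.12
eef_pos: [0.6033, -0.3621, 0.106]
orientation: [1.614, 2.693, -0.0]
contact_force: [0.4, 0.7, 0.3]
gripper_width: 0.057
t 33.12 phi 28.14 pos [ 0.6033 -0.3621  0.106 ] q6 -1.05 tilt [ 0.0016 -0.0009]
turn rad -0.0011  then dx 1.8 dy -0.1 dz 72.0 mm
```

```bash

python3 -m handwheel '[[[0.3,1.6,0,15,0],[0.3,0,0,25,0],[0.3,0,0,15,0],[0.3,0,0,0,0],[0.3,0,0,0,0]]]' 40 >/dev/null
python3 -m handwheel '[[[0.3,0,0,0,0],[0.3,0,0,0,0]]]' 40 
python3 plan.py 0.6024 -0.3605 0.034 28.2
python3 - <<'E'
from h import *
np.save('w11.npy',np.r_[manip.sense()['eef_pos'],manip.sense()['orientation']]);save('wrist','w11')
E
python3 crop.py w11 220 180 430 300 3 c11
```

```text
clock: 33.7
eef_pos: [0.6026, -0.3609, 0.0512]
orientation: [1.614, 2.693, -0.0]
contact_force: [-0.0, 0.2, -0.0]
gripper_width: 0.0566
t 33.7 phi 28.13 pos [ 0.6026 -0.3609  0.0512] q6 -1.05 tilt [ 0.002  -0.0012]
turn rad -0.0013  then dx 0.5 dy 0.0 dz 17.2 mm
```

View pics/c11.png

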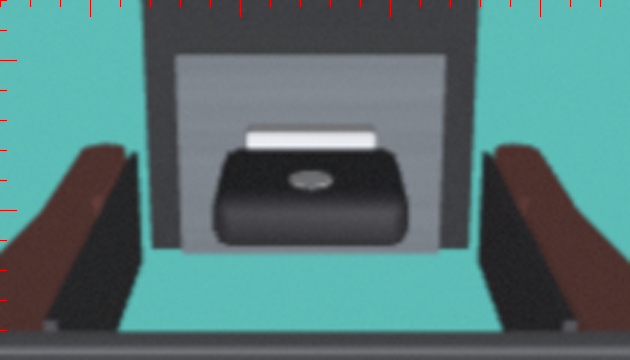

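```bash

python3 -m handwheel '[[[0.3,0.4,0,8,0],[0.3,0,0,6,0],[0.3,0,0,2,0],[0.3,0,0,0,0],[0.3,0,0,0,0]]]' 40 
python3 -m handwheel '[[[-1,0,0,0,0],[-1,0,0,0,0],[-1,0,0,0,0],[-1,0,0,0,0],[-1,0,0,0,0]]]' 40 
python3 -m handwheel '[[[-1,0,0,0,0],[-1,0,0,0,0]]]' 40 
python3 plan.py 0.6024 -0.3605 0.034 28.2
```

```text
clock: 34.17
eef_pos: [0.6013, -0.3598, 0.0332]
orientation: [-1.614, -2.694, 0.0]
contact_force: [-0.9, 0.2, -0.1]
gripper_width: 0.0569
clock: 34.58
eef_pos: [0.6017, -0.36, 0.0339]
orientation: [1.615, 2.694, -0.0]
contact_force: [-0.7, 0.4, 1.0]
gripper_width: 0.0318
clock: 34.75
eef_pos: [0.6016, -0.36, 0.0338]
orientation: [1.615, 2.694, 0.0]
contact_force: [-0.2, 0.3, 0.6]
gripper_width: 0.0316
t 34.75 phi 28.13 pos [ 0.6016 -0.36    0.0338] q6 -1.05 tilt [ 0.0003 -0.0001]
turn rad -0.0013  then dx -0.8 dy 0.5 dz -0.2 mm
```

```bash

python3 -m handwheel '[[[-1,0,0,-5,0],[-1,0,0,-15,0],[-1,0,0,-30,0],[-1,0,0,-40,0],[-1,0,0,-40,0]]]' 40 >/dev/null
python3 -m handwheel '[[[-1,0,0,0,0.115],[-1,0,0,0,0.115],[-1,0,0,0,0.115],[-1,0,0,0,0.115],[-1,0,0,0,0]]]' 40 
python3 plan.py 0.642 -0.245 0.165 1.8
```

```text
clock: 35.58
eef_pos: [0.6017, -0.36, 0.1652]
orientation: [2.19, 2.25, 0.0]
contact_force: [-0.2, 0.6, -0.3]
gripper_width: 0.0316
t 35.58 phi 1.55 pos [ 0.6017 -0.36    0.1652] q6 -0.58 tilt [ 0.0011 -0.0007]
turn rad -0.0044  then dx 113.7 dy 43.9 dz 0.2 mm
```

```bash

python3 -m handwheel '[[[-1,15,6,0,-0.003],[-1,32,12,0,0],[-1,36,14,0,0],[-1,24,9,0,0],[-1,6,3,0,0]]]' 40 >/dev/null
python3 -m handwheel '[[[-1,0,0,0,0],[-1,0,0,0,0],[-1,0,0,0,0],[-1,0,0,0,0]]]' 40 
python3 - <<'E'
from h import *
np.save('w12.npy',np.r_[manip.sense()['eef_pos'],manip.sense()['orientation']]);save('wrist','w12')
E
python3 plan.py 0.642 -0.245 0.165 1.8
python3 crop.py w12 240 120 420 300 4 c12;python3 crop.py w12 150 0 500 300 2 d12
```

```text
clock: 36.33
eef_pos: [0.6413, -0.2468, 0.1638]
orientation: [2.184, 2.258, -0.0]
contact_force: [-0.5, -0.2, -0.1]
gripper_width: 0.0318
t 36.38 phi 1.88 pos [ 0.6412 -0.2469  0.1637] q6 -0.42 tilt [-0.0001 -0.0001]
turn rad 0.0014  then dx 1.8 dy 0.8 dz -1.3 mm
```

View pics/c12.png

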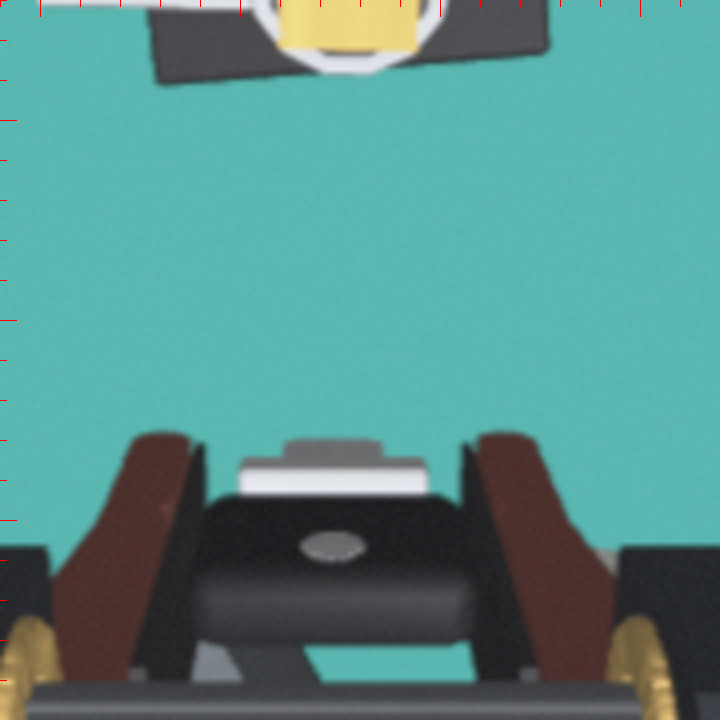

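View pics/d12.png

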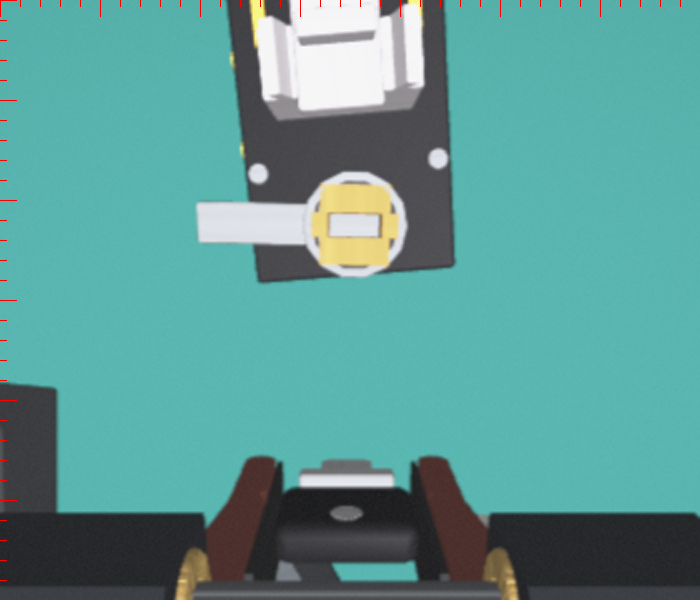

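Lock and slot are in clear view at about (327,112). The key is held straight. I'm enlarging the lock and the bar end.

```bash
python3 crop.py w12 240 60 380 145 5 e12
```

```text
(no output)
```

View pics/e12.png

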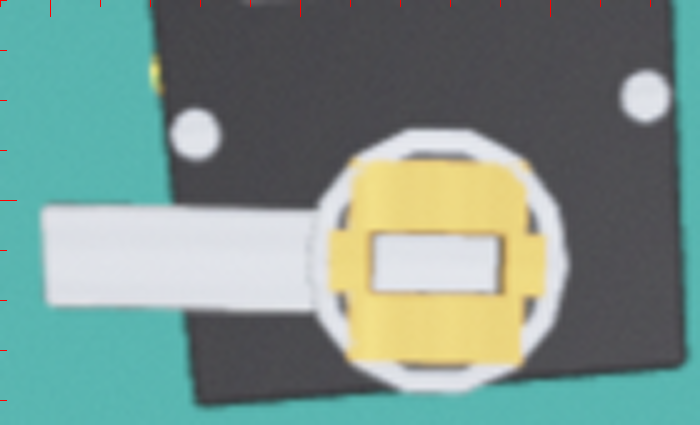

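```bash
python3 pk.py w12 240 60 5 '[[371,234],[504,236],[502,294],[370,291]]' .0085 .00375 .104; python3 - <<'E'
import fit1
from h import *
w=np.load('w12.npy');C=cam('wrist',dict(eef_pos=w[:3],orientation=w[3:]))
print('cyl',unproj(C,*fit1.px(240,60,5,[(440,260)])[0],.104).round(4))
ph=np.radians(1.88);tz=w[2]-.0278
def rel(x0,y0,f,u,v,z):
    d=unproj(C,*fit1.px(x0,y0,f,[(u,v)])[0],z)-w[:3]
    return np.round([-np.sin(ph)*d[0]+np.cos(ph)*d[1], np.cos(ph)*d[0]+np.sin(ph)*d[1]],4)
for n,u,v,z in [('tipL',284,441,0),('tipR',382,441,0),('collL',240,459,.022),('colR',428,459,.022),('collTopL',238,495,.028),('collTopR',428,495,.028),('bowtopfarL',205,575,.054),('bowtopfarR',470,575,.054)]: print(n,rel(240,120,4,u,v,tz+z))
E
```

```text
res [[-0.4, -0.5], [0.3, -0.4], [0.4, 0.4], [-0.3, 0.5]]
obj [ 0.6414 -0.18  ] 0.8
cyl [ 0.6418 -0.1795  0.104 ]
tipL [ 0.0004 -0.0074]
tipR [0.0004 0.0069]
collL [ 0.0057 -0.0123]
colR [0.0057 0.012 ]
collTopL [ 0.0031 -0.0122]
collTopR [0.0031 0.0116]
bowtopfarL [ 0.0042 -0.0139]
bowtopfarR [0.0042 0.0144]
```

```bash
python3 plan.py 0.6416 -0.1787 0.1348 0.8
```

```text
t 36.38 phi 1.88 pos [ 0.6412 -0.2469  0.1637] q6 -0.42 tilt [-0.0001 -0.0001]
turn rad 0.0189  then dx 68.2 dy 1.3 dz 28.9 mm
```

```bash

python3 -m handwheel '[[[-1,12,0,0,0.018],[-1,22,0.5,0,0],[-1,22,0.5,0,0],[-1,9,0.3,0,0],[-1,3,0,0,0]]]' 40 >/dev/null
python3 -m handwheel '[[[-1,0,0,12,0],[-1,0,0,10,0],[-1,0,0,4,0],[-1,0,0,0,0],[-1,0,0,0,0]]]' 40 >/dev/null
python3 -m handwheel '[[[-1,0,0,0,0],[-1,0,0,0,0],[-1,0,0,0,0]]]' 40 
python3 plan.py 0.6416 -0.1787 0.1348 0.8
```

```text
clock: 37.47
eef_pos: [0.642, -0.1778, 0.1381]
orientation: [2.203, 2.239, 0.0]
contact_force: [-0.2, -0.1, -0.6]
gripper_width: 0.0315
t 37.47 phi 0.91 pos [ 0.642  -0.1778  0.1381] q6 -0.3 tilt [ 0.0007 -0.0002]
turn rad 0.0019  then dx -0.9 dy -0.4 dz 3.3 mm
```

```bash

python3 -m handwheel '[[[-1,-0.9,-0.4,3,0.002],[-1,0,0,0,0],[-1,0,0,0,0],[-1,0,0,0,0]]]' 40 
python3 plan.py 0.6416 -0.1787 0.1348 0.8
python3 - <<'E'
from h import *
np.save('w13.npy',np.r_[manip.sense()['eef_pos'],manip.sense()['orientation']]);save('wrist','w13');save('side','s13')
E
python3 crop.py w13 240 160 400 300 4 c13; python3 crop.py s13 360 190 460 270 6 d13
```

```text
clock: 37.8
eef_pos: [0.6413, -0.1784, 0.1347]
orientation: [-2.206, -2.237, 0.0]
contact_force: [1.1, -0.9, -0.9]
gripper_width: 0.0322
t 37.8 phi 0.8 pos [ 0.6413 -0.1784  0.1347] q6 -0.3 tilt [-0. -0.]
turn rad 0.0  then dx -0.3 dy 0.3 dz -0.1 mm
```

View pics/c13.png

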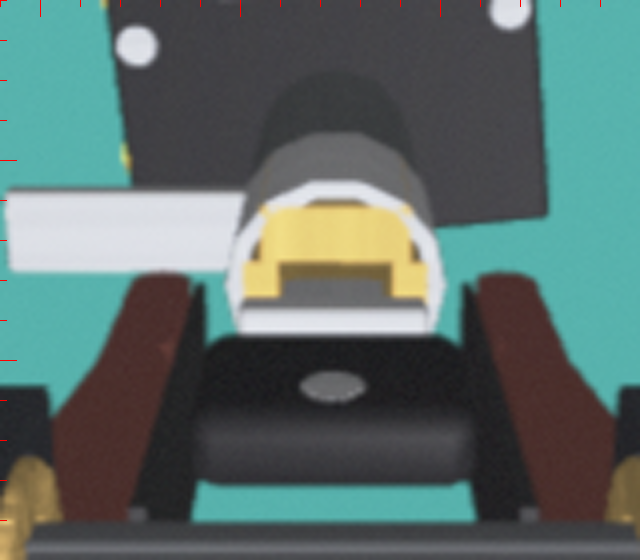

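View pics/d13.png

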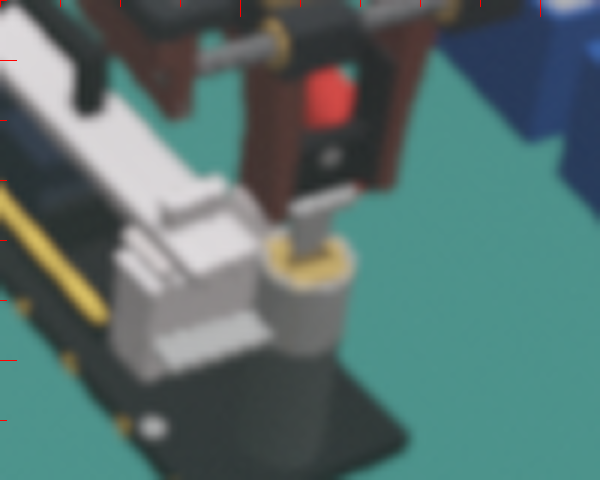

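```bash

python3 -m handwheel '[[[-1,0,0.2,2,0],[-1,0,0,2,0],[-1,0,0,2,0],[-1,0,0,0,0]]]' 40 
python3 -m handwheel '[[[-1,0,0,2,0],[-1,0,0,0,0],[-1,0,0,0,0]]]' 40 
python3 plan.py 0.6416 -0.1787 0.1098 0.8
```

```text
clock: 38.23
eef_pos: [0.6412, -0.1783, 0.128]
orientation: [-2.205, -2.236, 0.001]
contact_force: [-0.0, 0.1, -0.6]
gripper_width: 0.032
clock: 38.48
eef_pos: [0.6414, -0.1784, 0.1265]
orientation: [-2.206, -2.237, 0.0]
contact_force: [0.1, 0.6, -0.8]
gripper_width: 0.0319
t 38.48 phi 0.8 pos [ 0.6414 -0.1784  0.1265] q6 -0.3 tilt [-0.0002  0.0001]
turn rad 0.0001  then dx -0.3 dy 0.2 dz 16.7 mm
```

```bash

python3 -m handwheel '[[[-1,0,0,3,0],[-1,0,0,3,0],[-1,0,0,3,0],[-1,0,0,0,0]]]' 40 
python3 -m handwheel '[[[-1,0,0,3,0],[-1,0,0,2,0],[-1,0,0,1,0],[-1,0,0,0,0],[-1,0,0,0,0]]]' 40 
python3 plan.py 0.6416 -0.1787 0.1098 0.8
```

```text
clock: 38.82
eef_pos: [0.641, -0.1783, 0.1168]
orientation: [-2.205, -2.236, 0.001]
contact_force: [-0.2, -0.1, 0.3]
gripper_width: 0.0316
clock: 39.23
eef_pos: [0.6415, -0.1784, 0.1116]
orientation: [-2.206, -2.237, 0.0]
contact_force: [0.5, -0.4, -1.0]
gripper_width: 0.0317
t 39.23 phi 0.8 pos [ 0.6415 -0.1784  0.1116] q6 -0.3 tilt [-0.0001  0.    ]
turn rad 0.0001  then dx -0.3 dy 0.1 dz 1.8 mm
```

```bash

python3 -m handwheel '[[[-1,0,0,1,0],[-1,0,0,1,0],[-1,0,0,0,0],[-1,0,0,0,0]]]' 40 
python3 -m handwheel '[[[-1,0,0,1,0],[-1,0,0,0,0],[-1,0,0,0,0]]]' 40 
```

```text
clock: 39.57
eef_pos: [0.6417, -0.1785, 0.1099]
orientation: [2.206, 2.237, 0.0]
contact_force: [-0.3, 0.2, 1.2]
gripper_width: 0.0315
clock: 39.82
eef_pos: [0.6417, -0.1785, 0.1098]
orientation: [2.205, 2.237, 0.0]
contact_force: [-2.7, 1.9, 6.8]
gripper_width: 0.0317
```

```bash

python3 -m handwheel '[[[-1,0,0.1,-0.5,0.1],[-1,0,0.1,0,0.1],[-1,0,0.1,0,0.1],[-1,0,0.1,0,0.1],[-1,0,0.1,0,0.1]]]' 40 
python3 -c "
from h import *;s=manip.sense();print(np.round(s['wrist_torque'],3),np.round(s['contact_force'],1))"
python3 -m handwheel '[[[-1,0,0.1,0,0.1],[-1,0,0.1,0,0.1],[-1,0,0.1,0,0.1],[-1,0,0.1,0,0.1],[-1,0,0,0,0]]]' 40 
python3 -c "
from h import *;s=manip.sense();print(np.round(s['wrist_torque'],3),np.round(s['contact_force'],1))"
python3 plan.py 0.6416 -0.1787 0.1098 -84
```

```text
clock: 40.23
eef_pos: [0.642, -0.1791, 0.1098]
orientation: [2.694, 1.615, -0.0]
contact_force: [-1.7, -1.3, 5.1]
gripper_width: 0.0315
[-0.429  0.471  0.001] [-1.7 -1.3  5.1]
clock: 40.65
eef_pos: [0.6422, -0.1793, 0.1098]
orientation: [2.96, 1.049, -0.0]
contact_force: [-2.5, -1.6, 5.0]
gripper_width: 0.0315
[-0.412  0.588  0.038] [-2.5 -1.6  5. ]
t 40.65 phi -50.97 pos [ 0.6422 -0.1793  0.1098] q6 0.6 tilt [ 0.0001 -0.0007]
turn rad 0.5765  then dx -0.6 dy -0.6 dz 0.0 mm
```

```bash

python3 -m handwheel '[[[-1,0,0.1,0,0.1],[-1,0,0.1,0,0.1],[-1,0,0.1,0,0.1],[-1,0,0.1,0,0.1],[-1,0,0.1,0,0.1]]]' 40 
python3 -m handwheel '[[[-1,0,0.05,0,0.05],[-1,0,0.05,0,0.05],[-1,0,0,0,0],[-1,0,0,0,0]]]' 40 
python3 -c "
from h import *;s=manip.sense();print(np.round(s['wrist_torque'],3),np.round(s['contact_force'],1))"
python3 plan.py 0.6416 -0.1787 0.1098 -84
```

```text
clock: 41.07
eef_pos: [0.6424, -0.1796, 0.1098]
orientation: [3.128, 0.287, -0.0]
contact_force: [-1.0, -1.3, 6.2]
gripper_width: 0.0315
clock: 41.4
eef_pos: [0.6424, -0.1797, 0.1098]
orientation: [3.138, 0.137, -0.0]
contact_force: [-3.2, -0.9, 5.6]
gripper_width: 0.0316
[-0.25   0.672 -0.057] [-3.2 -0.9  5.6]
t 41.4 phi -84.99 pos [ 0.6424 -0.1797  0.1098] q6 1.19 tilt [-0.0002 -0.0005]
turn rad -0.0173  then dx -0.7 dy -1.0 dz -0.0 mm
```

```bash

for i in 1; do
python3 -m handwheel '[[[-1,0,0.05,0,0.05],[-1,0,0,0,0]]]' 40 >/dev/null; python3 -c "
from h import *;s=manip.sense();print(np.round(s['wrist_torque'],3),np.round(s['contact_force'],1),round(s['q'][5],3))"
python3 -m handwheel '[[[-1,0,0.05,0,0.05],[-1,0,0,0,0]]]' 40 >/dev/null; python3 -c "
from h import *;s=manip.sense();print(np.round(s['wrist_torque'],3),np.round(s['contact_force'],1),round(s['q'][5],3))"
python3 -m handwheel '[[[-1,0,0.05,0,0.05],[-1,0,0,0,0]]]' 40 >/dev/null; python3 -c "
from h import *;s=manip.sense();print(np.round(s['wrist_torque'],3),np.round(s['contact_force'],1),round(s['q'][5],3))"
done
python3 - <<'E'
from h import *
np.save('w14.npy',np.r_[manip.sense()['eef_pos'],manip.sense()['orientation']]);save('wrist','w14');save('side','s14')
E
python3 crop.py s14 330 170 460 280 6 d14
python3 plan.py 0.6416 -0.1787 0.1098 -84
```

```text
[-0.272  0.693 -0.017] [-3.3 -2.   4.9] 1.245
[-0.265  0.713  0.011] [-2.8 -1.6  4.8] 1.295
[-0.259  0.674 -0.01 ] [-2.2 -0.6  6.6] 1.345
t 42.0 phi -93.58 pos [ 0.6424 -0.1798  0.1098] q6 1.34 tilt [-0.0001 -0.0005]
turn rad -0.1672  then dx -0.7 dy -1.2 dz -0.0 mm
```

View pics/d14.png

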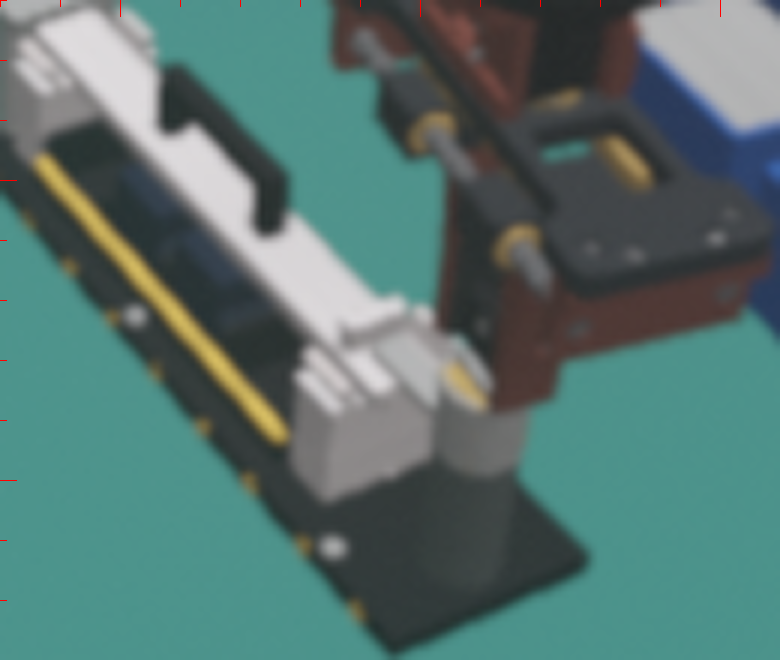

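View pics/w14.png

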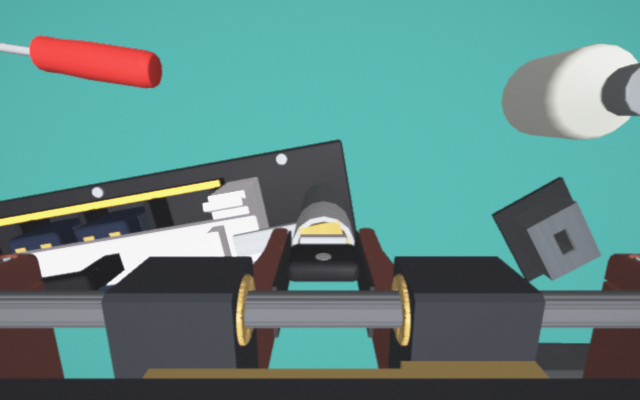

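```bash

python3 -m handwheel '[[[-1,0,0.04,0,0.04],[-1,0,0,0,0]]]' 40 >/dev/null; python3 -c "
from h import *;s=manip.sense();print(np.round(s['wrist_torque'],3),np.round(s['contact_force'],1),round(s['q'][5],3))"
python3 -m handwheel '[[[-1,0,0.04,0,0.04],[-1,0,0,0,0]]]' 40 >/dev/null; python3 -c "
from h import *;s=manip.sense();print(np.round(s['wrist_torque'],3),np.round(s['contact_force'],1),round(s['q'][5],3))"
python3 -m handwheel '[[[-1,0,0.04,0,0.04],[-1,0,0,0,0]]]' 40 >/dev/null; python3 -c "
from h import *;s=manip.sense();print(np.round(s['wrist_torque'],3),np.round(s['contact_force'],1),round(s['q'][5],3))"
```

```text
[-0.181  0.712  0.024] [-3.5 -0.6  6.4] 1.385
[-0.123  0.724  0.137] [-2.4 -1.2  6.4] 1.425
[-0.101  0.687  0.273] [-2.2 -0.8  6.7] 1.464
```

```bash

python3 -m handwheel '[[[-1,0,-0.1,0,-0.1],[-1,0,-0.1,0,-0.1],[-1,0,-0.05,-0.5,-0.05],[-1,0,0,0,0],[-1,0,0,0,0]]]' 40
python3 -c "
from h import *;s=manip.sense();print(np.round(s['wrist_torque'],3),np.round(s['contact_force'],1),round(s['q'][5],3))"
python3 -m handwheel '[[[-1,0,0,-2,0],[-1,0,0,-3,0],[-1,0,0,-4,0],[-1,0,0,-4,0],[-1,0,0,0,0]]]' 40
python3 -m handwheel '[[[-1,0,0,-5,0],[-1,0,0,-6,0],[-1,0,0,-10,0],[-1,0,0,-15,0],[-1,0,0,-15,0]]]' 40
python3 plan.py 0.6016 -0.36 0.165 28.13
```

```text
clock: 42.92
eef_pos: [0.6427, -0.1793, 0.1098]
orientation: [3.14, 0.102, 0.001]
contact_force: [-1.0, 0.1, 2.3]
gripper_width: 0.0318
[0.016 0.273 0.026] [-1.   0.1  2.3] 1.216
clock: 43.33
eef_pos: [0.6432, -0.1795, 0.1238]
orientation: [3.139, 0.102, 0.002]
contact_force: [0.5, 0.5, 0.1]
gripper_width: 0.0319
clock: 43.75
eef_pos: [0.6425, -0.1793, 0.1747]
orientation: [-3.14, -0.102, 0.001]
contact_force: [0.3, 0.3, -0.3]
gripper_width: 0.0316
t 43.75 phi -86.29 pos [ 0.6425 -0.1793  0.1747] q6 1.22 tilt [-0.0003  0.0001]
turn rad -1.997  then dx -140.1 dy -121.2 dz 9.7 mm
```

```bash

python3 -m handwheel '[[[-1,0,0,0,-0.12],[-1,0,0,0,-0.12],[-1,0,0,0,-0.12],[-1,0,0,0,-0.12],[-1,0,0,0,-0.12]]]' 40 >/dev/null
python3 -m handwheel '[[[-1,0,0,0,-0.12],[-1,0,0,0,-0.12],[-1,0,0,0,-0.12],[-1,0,0,0,-0.12],[-1,0,0,0,-0.12]]]' 40 >/dev/null
python3 -m handwheel '[[[-1,0,0,0,-0.12],[-1,0,0,0,-0.12],[-1,0,0,0,-0.12],[-1,0,0,0,-0.12],[-1,0,0,0,-0.12]]]' 40 >/dev/null
python3 -m handwheel '[[[-1,0,0,0,-0.12],[-1,0,0,0,-0.077],[-1,0,0,0,0],[-1,0,0,0,0]]]' 40
python3 plan.py 0.675 -0.242 0.165 28.13
```

```text
clock: 45.33
eef_pos: [0.6428, -0.1794, 0.1744]
orientation: [1.618, 2.692, 0.0]
contact_force: [0.7, -0.7, -0.3]
gripper_width: 0.0315
t 45.33 phi 27.99 pos [ 0.6428 -0.1794  0.1744] q6 -0.78 tilt [ 0.0008 -0.0002]
turn rad -0.0025  then dx -70.4 dy -1.1 dz 9.4 mm
```

```bash

python3 -m handwheel '[[[-1,-15,0,0,-0.002],[-1,-25,0,0,0],[-1,-20,0,0,0],[-1,-10,0,0,0],[-1,0,0,0,0]]]' 40 >/dev/null
python3 -m handwheel '[[[-1,0,0,0,0],[-1,0,0,0,0],[-1,0,0,0,0]]]' 40 >/dev/null
python3 - <<'E'
from h import *
np.save('w15.npy',np.r_[manip.sense()['eef_pos'],manip.sense()['orientation']]);save('wrist','w15')
E
python3 crop.py w15 200 0 450 300 2 c15;python3 plan.py 0.6016 -0.36 0.165 28.13
```

```text
t 46.05 phi 28.27 pos [ 0.6753 -0.24    0.1737] q6 -0.85 tilt [-0.0005  0.0003]
turn rad 0.0025  then dx -71.1 dy -121.5 dz 8.7 mm
```

View pics/c15.png

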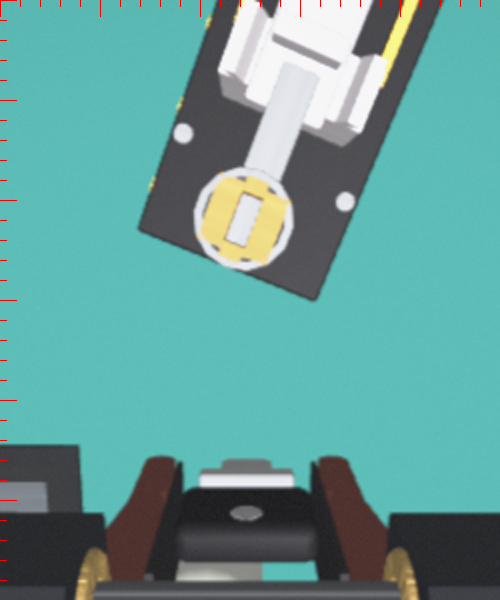

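```bash
python3 - <<'E'
import fit1
from h import *
w=np.load('w15.npy');C=cam('wrist',dict(eef_pos=w[:3],orientation=w[3:]))
f=lambda u,v,z: unproj(C,*fit1.px(200,0,2,[(u,v)])[0],z)
def a(p,q,z):
    d=f(*q,z)-f(*p,z);return np.degrees(np.arctan2(d[1],d[0])).round(1)
print('tongue',a((245,165),(287,62),.078),a((283,180),(319,72),.078),'slot',a((226,240),(243,193),.104),a((245,246),(263,199),.104),'base edge (expect 96)',a((316,299),(345,215),.012))
E
```

```text
tongue 95.0 99.7 slot 97.5 96.8 base edge (expect 96) 100.4
```

```bash

python3 -m handwheel '[[[-1,-10,-18,0,0.002],[-1,-18,-30,0,0],[-1,-18,-30,0,0],[-1,-14,-25,0,0],[-1,-8,-13,0,0]]]' 40 >/dev/null
python3 -m handwheel '[[[-1,-3,-5.5,10,0],[-1,0,0,30,0],[-1,0,0,30,0],[-1,0,0,10,0],[-1,0,0,0,0]]]' 40 >/dev/null
python3 -m handwheel '[[[-1,0,0,0,0],[-1,0,0,0,0],[-1,0,0,0,0]]]' 40
python3 plan.py 0.6016 -0.36 0.0338 28.13
python3 - <<'E'
from h import *
np.save('w16.npy',np.r_[manip.sense()['eef_pos'],manip.sense()['orientation']]);save('wrist','w16')
E
python3 crop.py w16 220 150 430 300 3 c16
```

```text
clock: 47.13
eef_pos: [0.6035, -0.3612, 0.0956]
orientation: [1.613, 2.693, 0.0]
contact_force: [-1.1, 0.4, -0.1]
gripper_width: 0.0319
t 47.13 phi 28.16 pos [ 0.6035 -0.3612  0.0956] q6 -1.05 tilt [ 0.0027 -0.0016]
turn rad 0.0006  then dx 1.9 dy -1.1 dz 61.8 mm
```

View pics/c16.png

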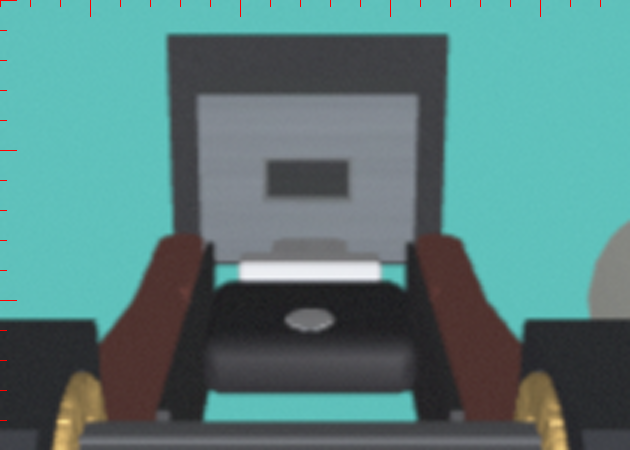

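```bash
python3 pk.py w16 220 150 3 '[[265,159],[350,158],[350,199],[266,199]]' .0095 .0045 .028
python3 -m handwheel '[[[-1,1.7,-0.8,10,0],[-1,0,0,10,0],[-1,0,0,5,0],[-1,0,0,0,0],[-1,0,0,0,0]]]' 40 >/dev/null
python3 -m handwheel '[[[-1,0,0,0,0],[-1,0,0,0,0]]]' 40
python3 plan.py 0.6016 -0.36 0.0338 28.13
```

```text
res [[0.4, 0.4], [-0.4, 0.6], [-0.4, -0.6], [0.3, -0.4]]
obj [ 0.6022 -0.3601] 28.55
clock: 47.77
eef_pos: [0.6008, -0.36, 0.0689]
orientation: [1.615, 2.694, -0.0]
contact_force: [-0.7, 0.7, -0.1]
gripper_width: 0.0317
t 47.77 phi 28.13 pos [ 0.6008 -0.36    0.0689] q6 -1.05 tilt [ 0.0004 -0.0003]
turn rad 0.0  then dx -0.4 dy 0.7 dz 35.1 mm
```

```bash

python3 -m handwheel '[[[-1,0,0.9,5,0],[-1,0,0,4,0],[-1,0,0,0,0],[-1,0,0,4,0],[-1,0,0,0,0]]]' 40 
python3 -m handwheel '[[[-1,0,0,4,0],[-1,0,0,4,0],[-1,0,0,4,0],[-1,0,0,0,0]]]' 40
python3 -m handwheel '[[[-1,0,0,4,0],[-1,0,0,3,0],[-1,0,0,2,0],[-1,0,0,0,0],[-1,0,0,0,0]]]' 40
python3 plan.py 0.6016 -0.36 0.0338 28.13
```

```text
clock: 48.18
eef_pos: [0.601, -0.3591, 0.0548]
orientation: [-1.614, -2.694, 0.0]
contact_force: [-0.3, 0.2, -0.8]
gripper_width: 0.0316
clock: 48.52
eef_pos: [0.6007, -0.359, 0.0425]
orientation: [-1.614, -2.693, -0.0]
contact_force: [-0.3, -0.5, -0.3]
gripper_width: 0.0315
clock: 48.93
eef_pos: [0.6013, -0.3594, 0.0345]
orientation: [-1.615, -2.695, 0.0]
contact_force: [-0.6, 0.1, -0.6]
gripper_width: 0.0316
t 48.93 phi 28.13 pos [ 0.6013 -0.3594  0.0345] q6 -1.05 tilt [-0.0002  0.0001]
turn rad 0.0  then dx -0.7 dy -0.0 dz 0.7 mm
```

Nearly seated. I'll ease it down until it touches, then release.

```bash

python3 -m handwheel '[[[-1,0,0,0.7,0],[-1,0,0,0,0],[-1,0,0,0.6,0],[-1,0,0,0,0]]]' 40
python3 -m handwheel '[[[-0.5,0,0,0,0],[0,0,0,0,0],[0.3,0,0,0,0],[0.3,0,0,0,0],[0.3,0,0,0,0]]]' 40
python3 -m handwheel '[[[0.3,0,0,-10,0],[0.3,0,0,-20,0],[0.3,0,0,-40,0],[0.3,0,0,-40,0],[0.3,0,0,-30,0]]]' 40
python3 -m handwheel '[[[0.3,-20,0,0,0],[0.3,-30,0,0,0],[0.3,-20,0,0,0],[0.3,0,0,0,0],[0.3,0,0,0,0]]]' 40
python3 - <<'E'
from h import *
save('wrist','w17');save('top','t17');save('side','s17')
E
python3 crop.py t17 150 130 480 280 2 ct17;python3 crop.py s17 270 120 510 360 3 cs17
```

```text
clock: 49.27
eef_pos: [0.6015, -0.3595, 0.0339]
orientation: [1.615, 2.694, -0.0]
contact_force: [-0.1, 0.6, 3.2]
gripper_width: 0.0317
clock: 49.68
eef_pos: [0.6013, -0.3594, 0.0332]
orientation: [-1.615, -2.695, 0.0]
contact_force: [-0.0, 0.2, -0.2]
gripper_width: 0.0544
clock: 50.1
eef_pos: [0.602, -0.3598, 0.1772]
orientation: [1.614, 2.693, -0.0]
contact_force: [0.5, -0.4, 0.8]
gripper_width: 0.0568
clock: 50.52
eef_pos: [0.6343, -0.4217, 0.1736]
orientation: [1.616, 2.694, 0.0]
contact_force: [-0.9, -0.2, 0.4]
gripper_width: 0.0568
```

View pics/w17.png

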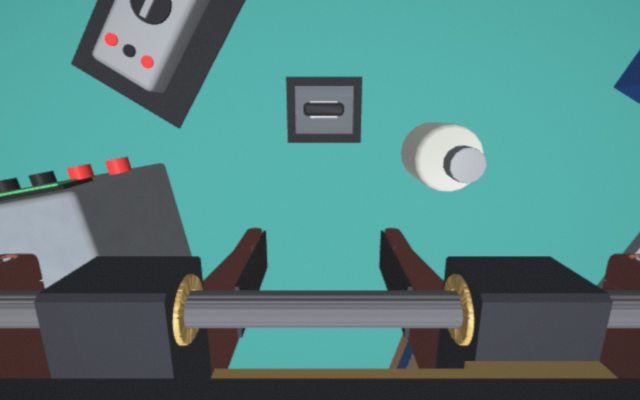

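View pics/ct17.png

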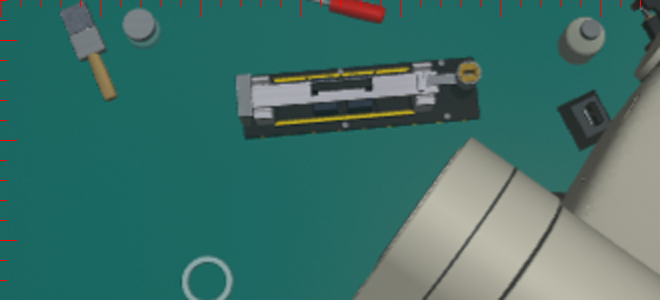

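View pics/cs17.png

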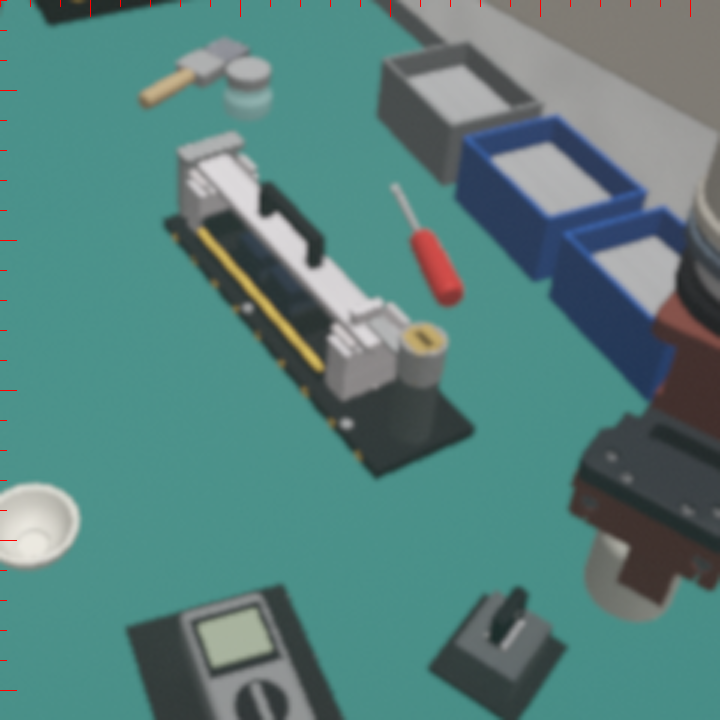

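The top and side views show the bar under the keeper in both saddles with the tongue over its end. The key is upright in its stand, the meter is on the mat, and nothing else has moved. I'm handing in.

```bash
python3 -c "
from workcell import manip
s=manip.sense();print(s['clock'],abs(s['dq']).max() if hasattr(s['dq'],'max') else s['dq']);print(manip.hand_in())"
```

```text
50.6667 0.0020021766684040097
the job is handed in; nothing more can be done
None
```

The battery carrier job is finished and handed in at 50.7 s of the 210 s allowed.

- **Meter:** it lies face up, wholly inside the rubber mat.
- **Packs:** only two were on the bench. I stood them upright in the two middle bays, and each touched the bay floor before I let go.
- **Bar:** I laid it in both saddles about 15 mm short of home with the lug towards the lock, then slid it in. It stopped within about 0.2 mm of the expected home position, and the push force rose to about 14 N without it moving further.
- **Lock:** the key went fully in. I turned it clockwise to the stop, where the torque rose from about 0.02 to 0.27 N m. The wrist picture showed the tongue lying over the end of the bar.
- **Key:** I drew it out and stood it back upright in its stand.

**Last checks:** the final pictures showed everything in place, the other objects they covered unmoved, and the gripper clear. The one disagreement was the tongue angle. My two readings of its edges were 95.0° and 99.7°, against about 96° along the bar, and a base edge in the same picture read 100.4°, so I put that down to image error. I relied on the torque rise as proof that the lock had reached its stop.

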